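Roll the test roller up to the sprung stop and chock it

ROBOT

A 6-joint arm with a two-finger parallel gripper is mounted at the origin on a cart in front of the work surface, level with it; the furniture and walls round the work are solid. World frame = base frame: x ahead of the robot, y to its left, z up, the work surface at z = 0. Lengths are in m, angles in degrees, forces in N, time in s.
With the tool pointing down it reaches from about 0.35 to 0.875 m from the base axis. Payload 4.2 kg.
Tool frame: the origin (TCP) lies midway between the tips of the shut fingers; the grasp point (between the pads) lies r.pinch_z behind it (r.pinch_z is the distance from the TCP to the grasp point, in m); z points along the fingers, y is the direction in which the jaws open and shut (so a half turn about z gives the same grasp; the last joint's range is limited). The gripper opens to 87 mm and grips with 3 to 60 N. Pads are 19 mm wide; open, the fingers measure 117 mm over their backs; the gripper's body (75 mm by 190 mm) begins 51 mm behind the grasp point.
Start: joints at [86.035, 22.042, 0.453, 0, -68.411, -14.817], TCP at [0.201, 0.592, 0.186] pointing down, gripper open.
Joint ranges: [-179.83, 179.83], [-69.29, 118.12], [-61.27, 80.66], [-181.25, 117.63], [-171.15, -9.14], [-177.46, 177.46]. Speed limits (degrees/s): [159.86, 159.86, 180, 180, 180, 180].

INTERFACE

Orientations are given as a 3x3 rotation matrix whose columns are the frame's x, y, z axes.
In Python, from station import r gives the robot as it stands. The module is installed in compiled form; this text tells all that it offers.
- The arm moves only by the tool play_rows, never from a script. Its argument "deltas" is a list of rows, each a list of 7 numbers: the shift along the tool's x, y, z in units of 25 mm (1.0 is 25 mm), then the turn, a rotation vector about the tool's x, y, z in units of 5 degrees (1.0 is 5 degrees), then the finger opening in mm, from 0 to 87. In form: [[tx, ty, tz, wx, wy, wz, fingers], ...]. A call has 1 to 12 rows; each row is the pose to reach, as a shift and turn from the pose commanded when the call began, along the tool's axes at that moment; what a row does not reach only later rows make up. A row lasts 1/10 s, in which the tool goes at most 50 mm and 8.59 degrees, less where a joint would pass 70% of its speed; a pose out of reach is approached as far as the arm can. A call with a gripper value outside its range is refused whole. The fingers move at their own pace and stop on an object; the grip force is fixed at half the most. Time passes only in rows, so rows that repeat a pose let the fingers close. It gives the time, the measured TCP pose, the force and the opening at its end, in the units of the state.
- r.sense(): the state, without advancing time (a new reading comes with each control period).
- r.capture(name): name is "scene" or "top"; returns a dict with "pixels" (420x560x3 uint8, red, green, blue), "camera_matrix" (3x3 intrinsics, pixels), "R" (3x3) and "t" (3): a world point X has camera coordinates R X + t. Camera axes: x right, y down, z forward; pixel columns grow to the right and rows downward; lengths in m; the calibration is good to about 2 mm. A picture is of the moment at which its call begins. There is no depth.
- r.finish_job(): hands the job in, once; it reports no verdict.
Trained networks look in the newest picture that a camera, given by its name, has taken for a name from the list of things; names that differ only in an ending like _2 or _b are one class to them, and where a whole thing is asked for, a point or a joint stands for the part that bears it (a point fixed in the world has none). Each returns a list of dicts, best first, with "score" (0 to 1); they miss things now and then, are a little off and sometimes report something else, mostly with a low value. They report only what shows in the picture. A call takes as long as a camera call. They do not tell look-alikes from the thing itself.
- r.spot_in(camera, target): "centre" ([x, y, z] in m, in world coordinates, good to about 4 mm: the middle of the surface that is visible of it).
- r.cut_out(camera, target): "region" (420x560 bool, what is visible of it).
The state is a dict: "time_s": time; "joints": joint angles; "joint_velocities": joint speeds; "effort": joint torques, N m; "tcp_pos": TCP position; "ee_rot": TCP orientation; "wrist_force": force on the tool from outside, world axes, zero at the start; "moment": the same for the moment, N m; "gripper_width": opening from 0.0 (shut) to 1.0 (fully open).
Only numpy, scipy, OpenCV 4.12 (cv2) and the standard library are available. Lean on these libraries where they do the work, as an engineer would, in place of code of your own. Each camera call takes 0.05 s, during which the arm holds its last target.

TASK

Gently push the metal roller along its plate with closed fingers so that it rolls slowly, without lifting or gripping it, up to the sprung foot of the stop, and press it there steadily at about 10 N (never 18 N) for a second. Then ease off slowly so that it stays at the stop, and lay the white eraser block flat on the plate close behind it as a chock, its long side along the roller. Leave the grey abrasive block and the loose club head where they are.

Things in the scene. Friction and masses are not known exactly. Their poses are not given: they have to be found in the camera images.
- roller_center (a point): centre of the roller: plain metal cylinder, 36 mm diameter, 104 mm long, about 0.3 kg, with two thin dark bands, lying across the plate between the guide strips; centre 18 mm above the plate's top. x is the cylinder's axis; y and z turn as it rolls. It coasts a few mm after a slow push.
- roll_bench: fixed steel plate on the table, 150 mm (x) by 340 mm (y) by 14 mm high; origin under its centre, on the table. The roller rolls along its y axis, to the stop at the +y end. Two guide strips, 8 mm high above the plate, 10 mm wide, run along y; their inner faces are at x = -57 and +57 mm.
- stop: fixed grey block at the plate's +y end, 80 (x) by 30 by 42 mm high, axes as the plate's; origin on its front face, at the plate's top. A sprung rubber-faced foot (60 mm wide, 24 high, centre 18 above the plate) stands before it: its face is 20 to 40 mm in front of the block (to -y), set differently each time and not measured: feel for it. It yields 1 mm per 5 N, up to 8 mm.
- rubber_block_center (a point): centre of the white eraser block, the chock: 30 mm (x) by 50 mm (y) by 18 mm high, 30 g, lying flat on the table to the right of the plate (the smaller and paler of the two blocks there); long side along its y axis
- sand_block: dark grey abrasive foam block, 34 mm (x) by 68 mm (y) by 24 mm high, lying loose on the table next to the eraser block; origin at the centre of its underside; bystander
- club_head_4: loose black club head, 70 by 119 by 50 mm, standing on the table to the left of the plate, at the near end of a row of like heads; origin at the centre of its underside; bystander
Mind the look-alikes: they are no part of the job. Leave any orange or pink look-alike of the part that bears rubber_block_center alone.

How it is judged:
By the outcome, as a careful person would: the job done as asked, in the order asked, and still so for the second after the job is handed in, with the robot touching nothing.
It also fails if it takes over 69 s, if anything falls off the work surface, if the arm or the gripper's body presses on something with over 40 N, if the wrist force passes 120 N, or if a joint passes its speed limit or range.

## Working session

There is one attempt and no reset: what is moved stays moved. The work goes in short steps, Python scripts to look and compute and a tool call to move; the robot and the scene stay as the last step left them, time stands still between calls to the robot, and variables do not carry over. Pictures are saved under pics/ and viewed, and the job is handed in when it is done.

Besides the shell and the picture viewer there is one more tool, called after "Call:" as name([rows], argument=value, ...), one row to a line, values as JSON. play_rows: Moves the arm, as the interface text tells. Its arguments: {"type":"object","properties":{"deltas":{"type":"array","items":{"type":"array","items":{"type":"number"}}}},"required":["deltas"]}

```bash
mkdir -p pics; cat > h.py <<'E'
import numpy as np, cv2
from station import r
def cap(n,f=None):
    c=r.capture(n)
    if f: cv2.imwrite('pics/'+f,c['pixels'][:,:,::-1])
    return c
def proj(c,X):
    p=c['camera_matrix']@(c['R']@np.array(X,float)+c['t']); return p[:2]/p[2]
def ray(c,uv,z):
    d=c['R'].T@np.linalg.solve(c['camera_matrix'],[uv[0],uv[1],1.]); o=-c['R'].T@c['t']
    return o+d*(z-o[2])/d[2]
E
python3 - <<'E'
from h import *
s=r.sense(); print({k:np.round(v,3).tolist() for k,v in s.items()}, r.pinch_z)
for n in('scene','top'):
    c=cap(n,n+'0.png'); print(n,c['camera_matrix'].tolist(),(-c['R'].T@c['t']).round(3),c['R'].round(3).tolist())
    for t in('roller_center','roll_bench','stop','rubber_block_center','sand_block','club_head_4'):
        print(t,[(np.round(d['centre'],4).tolist(),round(d['score'],2)) for d in r.spot_in(n,t)])
E
```

```text
{'time_s': 0.0, 'joints': [86.034, 22.09, 0.378, -0.026, -68.411, -14.818], 'joint_velocities': [0.021, -0.11, -0.001, 0.036, 0.009, -0.007], 'effort': [-0.0, -39.066, 18.74, 4.22, 0.011, -0.0], 'tcp_pos': [0.201, 0.591, 0.184], 'ee_rot': [[0.947, -0.322, -0.001], [-0.322, -0.947, -0.002], [0.0, 0.002, -1.0]], 'wrist_force': [-0.105, 0.202, 0.674], 'moment': [0.02, -0.055, 0.059], 'gripper_width': 0.999} 0.0187
scene [[451.95670492515814, 0.0, 281.8791802749708], [0.0, 451.95670492515814, 211.01822896532923], [0.0, 0.0, 1.0]] [-0.312 -0.633  0.828] [[0.591, -0.807, -0.001], [-0.497, -0.364, -0.788], [0.635, 0.466, -0.616]]
roller_center [([0.5837, -0.3447, 0.0181], 0.59)]
roll_bench [([0.5666, -0.0025, 0.0093], 0.95)]
stop [([0.5375, 0.1234, 0.0443], 0.73)]
rubber_block_center [([0.3934, -0.4653, 0.0147], 0.7), ([0.5839, -0.3441, 0.0186], 0.66), ([0.535, -0.4507, 0.0161], 0.62), ([0.378, -0.1828, 0.0152], 0.58), ([0.4983, -0.2538, 0.017], 0.45)]
sand_block [([0.4376, -0.3614, 0.025], 0.88)]
club_head_4 [([0.4478, 0.3464, 0.0199], 0.55)]
top [[499.0828737611705, 0.0, 278.46119680004017], [0.0, 499.0828737611705, 214.760667854061], [0.0, 0.0, 1.0]] [ 0.227 -0.04   1.709] [[0.009, -1.0, 0.001], [-0.986, -0.009, -0.166], [0.166, 0.001, -0.986]]
roller_center [([0.5911, -0.032, 0.0489], 0.76), ([0.4432, -0.3576, 0.0222], 0.65)]
roll_bench [([0.5828, 0.0111, 0.0148], 0.55)]
stop [([0.5555, 0.137, 0.053], 0.84)]
rubber_block_center [([0.3996, -0.4582, 0.0218], 0.7), ([0.5918, -0.34, 0.0173], 0.6), ([0.5054, -0.2542, 0.0167], 0.53), ([0.541, -0.4479, 0.018], 0.44), ([0.3843, -0.1784, 0.0191], 0.41)]
sand_block [([0.4437, -0.3613, 0.0236], 0.75), ([0.5915, -0.3363, 0.0195], 0.69)]
club_head_4 []
```

View pics/scene0.png

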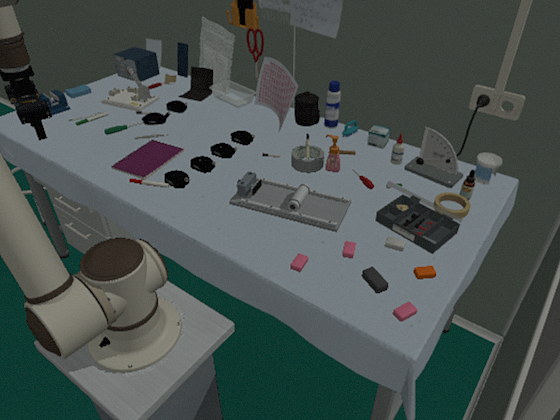

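View pics/top0.png

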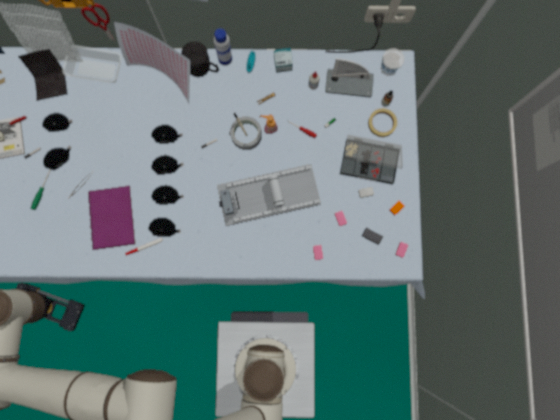

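Candidates for the eraser, in scene pixels: white (395,244), pink (299,262), (349,249) and (404,311), orange (425,271), dark grey abrasive block (375,279). Only the one at (395,244) is white, so I'll confirm it with enlarged crops, along with the plate.

```bash
python3 - <<'E'
import cv2,numpy as np
s=cv2.imread('pics/scene0.png'); t=cv2.imread('pics/top0.png')
z=lambda i,x,y,w,h,k:cv2.resize(i[y:y+h,x:x+w],None,fx=k,fy=k,interpolation=cv2.INTER_CUBIC)
cv2.imwrite('pics/plS.png',z(s,220,160,140,75,5.7)) 
cv2.imwrite('pics/plT.png',z(t,210,160,120,70,6))
a=z(s,335,225,100,75,4);b=z(t,325,175,100,75,4)
cv2.imwrite('pics/er.png',np.hstack([a,b]))
E
```

```text
(no output)
```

View pics/plS.png

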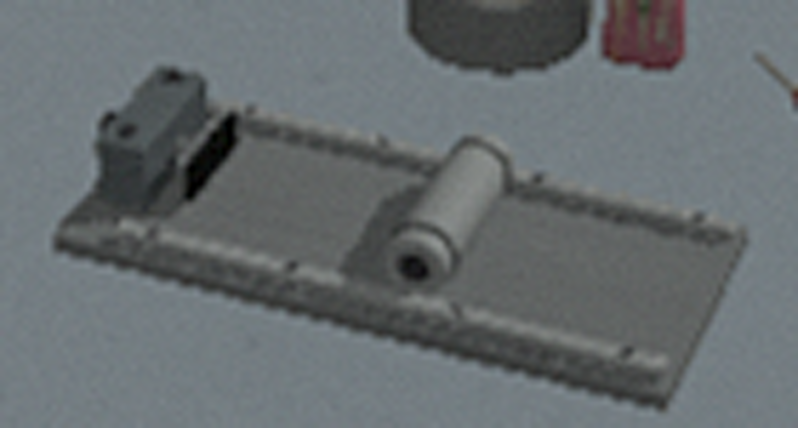

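View pics/plT.png

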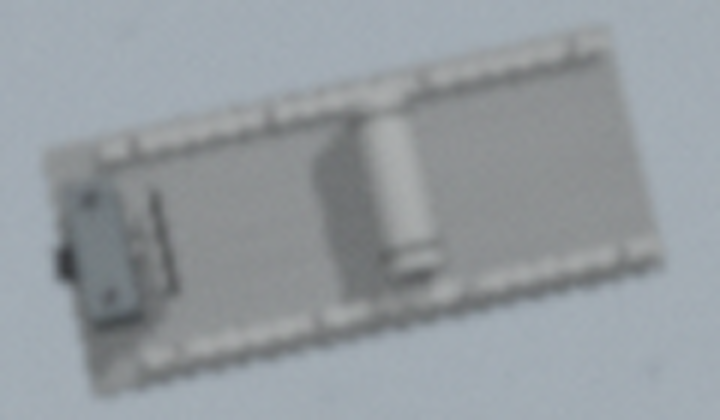

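View pics/er.png

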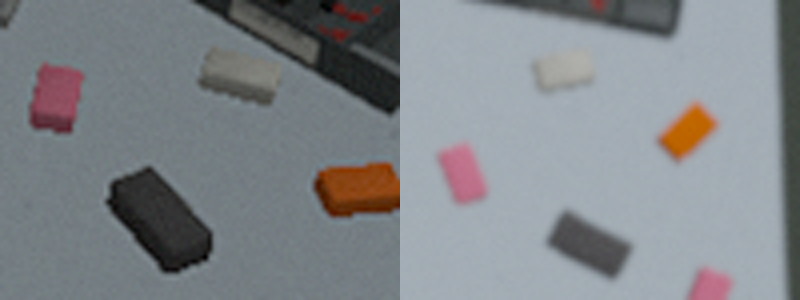

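The crops confirm the white block at scene (395,244) / top (366,193). It is the only pale one, and it is smaller than the dark grey block. Next I fit poses: silhouettes for the blocks and corners for the plate.

```bash
cat >> h.py <<'E'
from scipy.optimize import least_squares, minimize
def boxpts(p,d,z0=0):
    x,y,a=p; R=np.array([[np.cos(a),-np.sin(a)],[np.sin(a),np.cos(a)]])
    return np.array([[*(R@[sx*d[0]/2,sy*d[1]/2]+[x,y]),z0+h*d[2]] for sx in(-1,1) for sy in(-1,1) for h in(0,1)])
def hullmask(c,P,k=6,shape=(420,560)):
    uv=np.array([proj(c,X) for X in P]); uv=(uv+.5)*k
    m=np.zeros((shape[0]*k,shape[1]*k),np.uint8)
    cv2.fillConvexPoly(m,cv2.convexHull(uv.astype(np.float32)).astype(np.int32),1); return cv2.resize(m.astype(np.float32),(shape[1],shape[0]),interpolation=cv2.INTER_AREA)
def fit(obs,p0,d,z0=0):
    def cost(q):
        P=boxpts((p0[0]+q[0]/100,p0[1]+q[1]/100,p0[2]+q[2]*.2),d,z0)
        return sum(np.abs(hullmask(c,P,4)-m).sum()/m.sum() for c,m in obs)
    b=None
    for s in (-1.5,0,1.5,3):
        o=minimize(cost,[0,0,s],method='Nelder-Mead',options=dict(initial_simplex=[[0,0,s],[.5,0,s],[0,.5,s],[0,0,s+1]],maxfev=60,xatol=.02,fatol=.002))
        if b is None or o.fun<b.fun:b=o
    return np.array(p0)+b.x*[.01,.01,.2], b.fun
E
cat > m1.py <<'E'
from h import *
cs,ct=cap('scene'),cap('top')
S=lambda x,y:((x+.5)/5.7+220-.5,(y+.5)/5.7+160-.5)
T=lambda x,y:((x+.5)/6+210-.5,(y+.5)/6+160-.5)
H=.014
obs=[(cs,S(57,235),-75,170),(cs,S(665,393),-75,-170),(cs,S(748,233),75,-170),
(ct,T(45,150),75,170),(ct,T(612,28),75,-170),(ct,T(665,258),-75,-170),(ct,T(95,388),-75,170)]
def W(p,x,y,z=H):
    a=p[2];return [p[0]+np.cos(a)*x-np.sin(a)*y,p[1]+np.sin(a)*x+np.cos(a)*y,z]
f=lambda p:np.concatenate([proj(c,W(p,x/1e3,y/1e3))-uv for c,uv,x,y in obs])
o=least_squares(f,[.57,0,.2]);print('plate',o.x,np.degrees(o.x[2]),f(o.x).round(2))
for sub in (obs[:3],obs[3:]):
    g=lambda p:np.concatenate([proj(c,W(p,x/1e3,y/1e3))-uv for c,uv,x,y in sub]);q=least_squares(g,[.57,0,.2]).x;print(q,np.degrees(q[2]))
def pick(c,n,t,near):
    best=None
    for d in r.cut_out(n,t):
        m=d['region'].astype(np.float32);ys,xs=np.nonzero(m)
        e=np.hypot(xs.mean()-near[0],ys.mean()-near[1])
        if e<8 and best is None:best=m;print(n,t,xs.mean(),ys.mean(),m.sum())
    return best
for t,dims,p0 in(('rubber_block_center',(.03,.05,.018),(.588,-.342,.0)),('sand_block',(.034,.068,.024),(.44,-.36,.0))):
    ob=[]
    for n,c in(('scene',cs),('top',ct)):
        m=pick(c,n,t,proj(c,[p0[0],p0[1],.01]))
        if m is not None: ob.append((c,m))
    q,e=fit(ob,p0,dims);print(t,q.round(4),np.degrees(q[2]),e)
    for ob1 in ob:
        q,e=fit([ob1],p0,dims);print('  single',q.round(4),np.degrees(q[2]),e)
E
python3 m1.py
```

```text
plate [ 0.5862785  -0.00511186  0.22907928] 13.125275805401634 [-1.01 -0.35  0.27  0.51  0.83 -0.98 -0.65 -0.96 -0.05 -1.27  1.06  1.43
 -0.32  1.  ]
[ 0.58592817 -0.00532778  0.22621962] 12.96142956953827
[ 0.58653108 -0.00508005  0.23077019] 13.222157666722211
rubber_block_center [ 0.588 -0.342 -0.3  ] -17.1887338539247 0.0
scene sand_block 374.36046511627904 280.1697674418605 430.0
top sand_block 371.9389312977099 235.7709923664122 262.0
sand_block [ 0.4429 -0.3595 -0.4981] -28.54009564436097 0.2507278323173523
  single [ 0.4424 -0.3596 -0.5586] -32.007746107924994 0.14084301888942719
  single [ 0.4435 -0.3597 -0.5211] -29.85854595690054 0.1023377850651741
```

```bash
cat > m2.py <<'E'
from h import *
cs,ct=cap('scene'),cap('top')
ob=[]
for n,c,uv in(('scene',cs,(395,244)),('top',ct,(366,193))):
    I=c['pixels'].astype(float); x,y=int(uv[0]),int(uv[1])
    d=I[:,:,2]-I[:,:,0]  # blue-red
    w=d[y-8:y+9,x-13:x+14]; print(np.round(w).astype(int)[::2,::2])
    bg=np.median(np.r_[w[0],w[-1]]); fg=np.median(d[y-1:y+2,x-3:x+4]); print(bg,fg)
    g=np.clip((bg-d)/(bg-fg),0,1); g[g<.3]=0
    m=np.zeros_like(g,np.float32); roi=np.zeros_like(m); roi[y-11:y+12,x-14:x+15]=1
    nl,lab=cv2.connectedComponents(((g*roi)>.4).astype(np.uint8)); m=(g*(lab==lab[y,x])).astype(np.float32)
    print(n,m.sum()); ob.append((c,m))
p0=(.588,-.342,0)
for o in (ob,ob[:1],ob[1:]):
    q,e=fit(o,p0,(.03,.05,.018));print(q.round(4),np.degrees(q[2]),e)
# overlay
q,_=fit(ob,p0,(.03,.05,.018))
P=(.5862,-.0051,np.radians(13.1))
outs=[]
for n,c in(('scene',cs),('top',ct)):
    k=5;I=cv2.resize(np.ascontiguousarray(c['pixels'][:,:,::-1]),None,fx=k,fy=k,interpolation=cv2.INTER_CUBIC)
    for p,d,z in((P,(.15,.34,.0),.014),(q,(.03,.05,.0),.018),(q,(.03,.05,0),0)):
        b=boxpts(p,d,z)[[0,2,6,4]]; uv=np.array([(proj(c,X)+.5)*k for X in b]).astype(int); cv2.polylines(I,[uv],True,(0,0,255),1)
    for yr in np.arange(-.06,.061,.02):
        a=P[2]
        for s in(-1,1):
            w=[P[0]+np.cos(a)*s*.052-np.sin(a)*yr,P[1]+np.sin(a)*s*.052+np.cos(a)*yr,.032]
            u=((proj(c,w)+.5)*k).astype(int);cv2.circle(I,tuple(int(v) for v in u),3,(0,255,0),-1)
    outs.append((n,I))
I=outs[0][1];cv2.imwrite('pics/ovS.png',I[780:1230,1130:1930]);cv2.imwrite('pics/ovSe.png',I[1150:1300,1850:2100])
I=outs[1][1];cv2.imwrite('pics/ovT.png',I[800:1150,1060:1640]);
E
python3 m2.py
```

```text
[[16 15 17  6 12 18 16 13 14 15  9 -3 -7 -6]
 [13 16 10 -6 -6 -6  2  5 16 17 15 13  3 -6]
 [15 15  5 -4 -4 -5 -4 -6 -6 -8  6  3 16  9]
 [14 16 -8 -4 -4 -5 -3 -5 -4 -5 -4 -8 15 12]
 [16 12 -4 -4 -4 -4 -7 -4 -4 -3 -3 -7 15 15]
 [15  7 -6 -4 -1 -4 -4 -4 -3 -4 -6  1 13 13]
 [12 15 16 14 10  2 -5 -4 -2 -1 -1  8 16 13]
 [15 14 14 15 15 15 16  8 11 -4 -4 14 13 13]
 [12 14 13 13 15 12 14 15 15 15 16 14 14 14]]
14.0 -4.0
scene 199.6111
[[17 17 18 19 18 17 16 16 17 17 18 18 18 18]
 [17 18 16 18 15 14 13  6  5  5 14 18 18 18]
 [18 17 16  8  2 -1 -3 -5 -4 -4 11 18 17 16]
 [16 18 15 -2 -4 -4 -4 -6 -4 -3  6 17 17 19]
 [17 17 16  2 -4 -5 -4 -6 -4 -3  3 16 18 18]
 [17 17 15  5 -4 -4 -3 -4  1  3 12 16 18 17]
 [17 17 18 13  3  6 12 12 16 15 17 19 17 17]
 [18 19 18 16 17 17 17 18 17 17 17 17 18 17]
 [16 16 16 18 18 17 18 17 17 17 17 17 17 18]]
17.0 -5.0
top 110.818184
[ 0.5979 -0.3421  0.2626] 15.044510322986634 0.5601846575737
[ 0.5976 -0.3424  0.2942] 16.855579850031834 0.22209854423999786
[ 0.5976 -0.3435  0.2754] 15.777613467044226 0.32229283452033997
```

View pics/ovS.png

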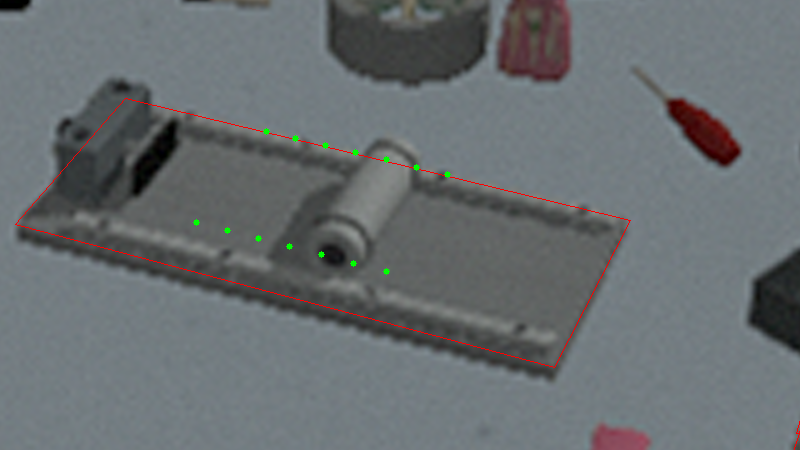

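View pics/ovSe.png

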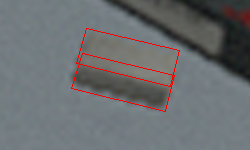

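View pics/ovT.png

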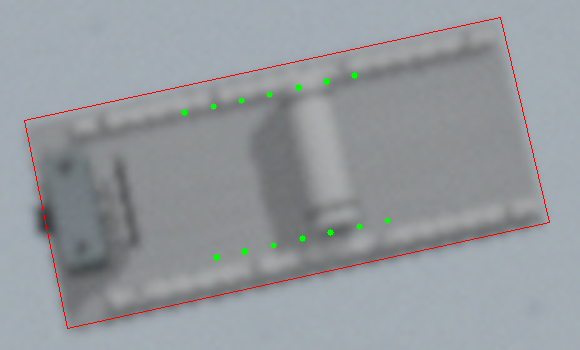

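Fits agree with each other. Plate is at (0.586,−0.005), yaw 13.1°. Roller is at plate y ≈ −26 mm, foot face at ≈ +113 mm. The eraser is at (0.598,−0.343), yaw ≈ 15.5°. Now the first move, to behind the roller with fingers shut.

```bash
cat >> h.py <<'E'
from scipy.spatial.transform import Rotation as Ro
PL=(.5862,-.0051,np.radians(13.1))
def pw(x,y,z):
    a=PL[2];return np.array([PL[0]+np.cos(a)*x-np.sin(a)*y,PL[1]+np.sin(a)*x+np.cos(a)*y,z])
def down(deg):
    a=np.radians(deg);x=np.array([np.cos(a),np.sin(a),0]);z=np.array([0,0,-1.]);return np.c_[x,np.cross(z,x),z]
def need(pos,deg):
    s=r.sense();R0=np.array(s['ee_rot'])
    d=R0.T@(np.array(pos)-s['tcp_pos'])/.025; w=np.degrees(Ro.from_matrix(R0.T@down(deg)).as_rotvec())/5
    print('need',d.round(2),w.round(2),'tcp',np.round(s['tcp_pos'],4),'F',np.round(s['wrist_force'],2),'grip',round(s['gripper_width'],3),'t',s['time_s'],'j',np.round(s['joints'],1))
def inplate():
    s=r.sense();p=np.array(s['tcp_pos'])-[PL[0],PL[1],0];c,sn=np.cos(PL[2]),np.sin(PL[2]);f=s['wrist_force']
    print('plate xyz mm',np.round([1e3*(c*p[0]+sn*p[1]),1e3*(-sn*p[0]+c*p[1]),1e3*p[2]],1),'Fplate',np.round([c*f[0]+sn*f[1],-sn*f[0]+c*f[1],f[2]],2))
E
python3 -c "
from h import *
need(pw(0,-.085,.12),-76.9)"
```

```text
need [24.06 20.53  2.62] [-0.    0.   11.62] tcp [0.2012 0.5917 0.1856] F [0.08 0.32 0.07] grip 0.995 t 1.1 j [ 86.   22.    0.5   0.  -68.4 -14.8]
```

Call:
play_rows([
  [1.4,1.2,0,0,0,0.5,0],
  [2.8,2.4,0,0,0,1.2,0],
  [4.2,3.6,0,0,0,2,0],
  [5.6,4.8,0,0,0,2.8,0],
  [7,6,0,0,0,3.5,0],
  [8.4,7.2,0,0,0,4.2,0],
  [9.8,8.4,0,0,0,4.9,0],
  [11.2,9.6,0,0,0,5.6,0],
  [12.6,10.8,0,0,0,6.3,0],
  [14,12,0,0,0,7,0],
  [15.4,13.1,0,0,0,7.7,0],
  [16.8,14.3,0,0,0,8.4,0],
])

```text
time_s: 2.3
tcp_pos: [0.4846, 0.1165, 0.186]
ee_rot: [[0.486, -0.874, 0.001], [-0.874, -0.486, 0.0], [0.0, -0.001, -1.0]]
wrist_force: [1.1, 0.9, 0.4]
gripper_width: 0.032
```

```bash
python3 -c "
from h import *
need(pw(0,-.085,.10),-76.9)"
```

```text
need [ 9.49 -0.24  3.44] [-0.01  0.    3.2 ] tcp [0.4846 0.1165 0.186 ] F [1.09 0.92 0.38] grip 0.032 t 2.3 j [ 32.2   9.6 -16.9   0.  -63.4  -3.1]
```

Call:
play_rows([
  [1.5,0,0.2,0,0,0.5,0],
  [3,-0.1,0.5,0,0,1,0],
  [4.5,-0.1,1,0,0,1.5,0],
  [6,-0.2,1.5,0,0,2,0],
  [7.5,-0.2,2,0,0,2.5,0],
  [8.7,-0.2,2.5,0,0,3,0],
  [9.3,-0.2,3,0,0,3.2,0],
  [9.5,-0.2,3.4,0,0,3.2,0],
  [9.5,-0.2,3.4,0,0,3.2,0],
])

```text
time_s: 3.2
tcp_pos: [0.6026, -0.0868, 0.0986]
ee_rot: [[0.228, -0.974, -0.004], [-0.974, -0.228, 0.0], [-0.001, 0.004, -1.0]]
wrist_force: [-1.0, 0.1, -0.0]
gripper_width: 0.003
```

```bash
python3 -c "
from h import *
need(pw(0,-.085,.022),-76.9);inplate()
s=cap('scene','s1.png');t=cap('top','t1.png')
z=lambda c,x,y,w,h,k:cv2.resize(c['pixels'][y:y+h,x:x+w,::-1],None,fx=k,fy=k,interpolation=cv2.INTER_CUBIC)
cv2.imwrite('pics/b1.png',np.hstack([z(s,220,130,140,105,3),z(t,210,140,120,105,3)]))
"
```

```text
need [ 0.07 -0.11  3.06] [0.04 0.01 0.02] tcp [ 0.6026 -0.0868  0.0986] F [-0.95  0.11 -0.02] grip 0.003 t 3.2 j [  7.   24.7  -8.6  -0.  -56.9   6.2]
plate xyz mm [ -2.5 -83.3  98.6] Fplate [-0.9   0.32 -0.02]
```

View pics/b1.png

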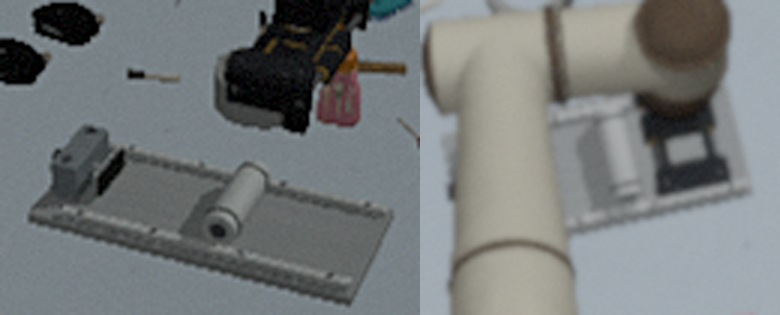

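Call:
play_rows([
  [0,-0.1,0.5,0,0,0,0],
  [0,-0.1,1.1,0,0,0,0],
  [0,-0.1,1.7,0,0,0,0],
  [0,-0.1,2.3,0,0,0,0],
  [0,-0.1,2.7,0,0,0,0],
  [0,-0.1,2.9,0,0,0,0],
  [0,-0.1,3.0,0,0,0,0],
  [0,-0.1,3.0,0,0,0,0],
])

```text
time_s: 4.1
tcp_pos: [0.6067, -0.0861, 0.0257]
ee_rot: [[0.229, -0.973, 0.0], [-0.973, -0.229, -0.0], [0.0, -0.0, -1.0]]
wrist_force: [-0.4, -0.1, 1.1]
gripper_width: 0.004
```

```bash
cat > look.py <<'E'
from h import *
import sys
inplate();need(pw(0,-.085,.022),-76.9)
s=cap('scene');t=cap('top');print('tcp px',proj(s,r.sense()['tcp_pos']),proj(t,r.sense()['tcp_pos']))
z=lambda c,x,y,w,h,k:cv2.resize(c['pixels'][y:y+h,x:x+w,::-1],None,fx=k,fy=k,interpolation=cv2.INTER_CUBIC)
cv2.imwrite('pics/'+sys.argv[1],np.hstack([z(s,220,130,140,105,3.2),z(t,210,150,105,105,3.2)]))
E
python3 look.py b2.png
```

```text
plate xyz mm [  1.6 -83.5  25.7] Fplate [-0.39 -0.06  1.05]
need [0.06 0.06 0.15] [-0.   -0.    0.03] tcp [ 0.6067 -0.0861  0.0257] F [-0.37 -0.14  1.05] grip 0.004 t 4.1 j [  7.   29.5 -12.6   0.  -47.9   6.2]
tcp px [316.73238035 202.95098299] [292.28083504 187.38043296]
```

View pics/b2.png

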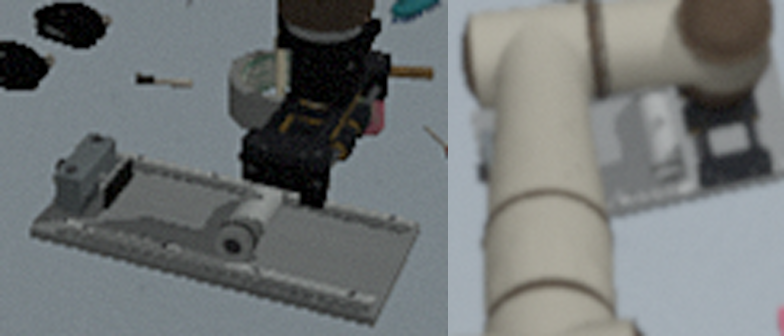

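Call:
play_rows([
  [-0.15,0.05,0.05,0,0,0,0],
  [-0.35,0.05,0.1,0,0,0,0],
  [-0.55,0.05,0.1,0,0,0,0],
  [-0.7,0.05,0.1,0,0,0,0],
  [-0.8,0.05,0.1,0,0,0,0],
  [-0.86,0.05,0.1,0,0,0,0],
  [-0.92,0.05,0.1,0,0,0,0],
  [-0.97,0.05,0.1,0,0,0,0],
  [-1.02,0.05,0.1,0,0,0,0],
  [-1.07,0.05,0.1,0,0,0,0],
  [-1.12,0.05,0.1,0,0,0,0],
  [-1.17,0.05,0.1,0,0,0,0],
])

```text
time_s: 5.4
tcp_pos: [0.5985, -0.058, 0.023]
ee_rot: [[0.229, -0.974, -0.0], [-0.974, -0.229, -0.0], [0.0, 0.0, -1.0]]
wrist_force: [0.0, -0.5, -0.1]
gripper_width: 0.005
```

```bash
python3 look.py b3.png
```

```text
plate xyz mm [  0.  -54.3  23. ] Fplate [-0.08 -0.54 -0.09]
need [1.23 0.   0.04] [ 0.   -0.    0.02] tcp [ 0.5985 -0.058   0.023 ] F [ 0.05 -0.54 -0.09] grip 0.005 t 5.4 j [  9.9  28.8 -14.4   0.  -46.8   3.3]
tcp px [307.11396044 201.80557162] [284.06106601 189.90467851]
```

View pics/b3.png

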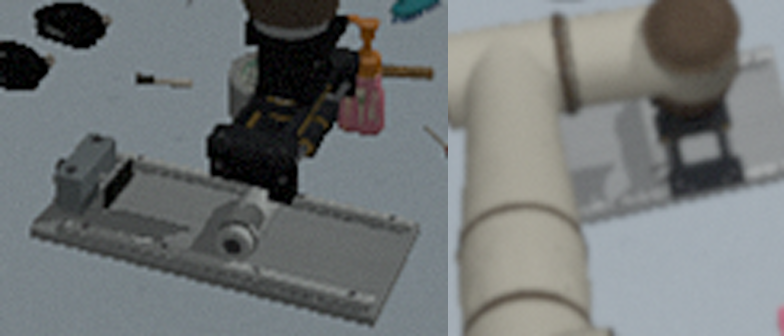

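Call:
play_rows([
  [-0.05,0,0,0,0,0,0],
  [-0.1,0,0,0,0,0,0],
  [-0.16,0,0,0,0,0,0],
  [-0.23,0,0,0,0,0,0],
  [-0.31,0,0,0,0,0,0],
  [-0.39,0,0,0,0,0,0],
  [-0.47,0,0,0,0,0,0],
  [-0.55,0,0,0,0,0,0],
  [-0.63,0,0,0,0,0,0],
  [-0.71,0,0,0,0,0,0],
  [-0.79,0,0,0,0,0,0],
  [-0.87,0,0,0,0,0,0],
])

```text
time_s: 6.7
tcp_pos: [0.5935, -0.0367, 0.023]
ee_rot: [[0.229, -0.974, -0.0], [-0.974, -0.229, -0.0], [0.0, 0.0, -1.0]]
wrist_force: [-0.1, 0.8, -0.9]
gripper_width: 0.002
```

```bash
python3 look.py b4.png
```

```text
plate xyz mm [ -0.  -32.4  23. ] Fplate [ 0.09  0.76 -0.95]
need [2.1  0.   0.04] [ 0.   -0.    0.02] tcp [ 0.5935 -0.0367  0.023 ] F [-0.08  0.76 -0.95] grip 0.002 t 6.7 j [ 12.   28.3 -15.4   0.  -46.3   1.2]
tcp px [300.2372391  200.08827174] [277.87788111 191.26323655]
```

View pics/b4.png

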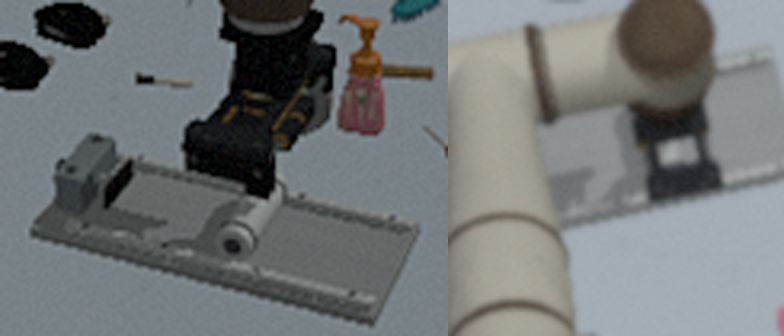

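```bash
python3 - <<'E'
from h import *
s=cap('scene')
I=cv2.resize(s['pixels'][170:230,255:335,::-1],None,fx=10,fy=10,interpolation=cv2.INTER_CUBIC)
I=cv2.convertScaleAbs(I,alpha=1.7,beta=10)
for h in(0,.0187,.05):
    u=(proj(s,np.array(r.sense()['tcp_pos'])+[0,0,h])+.5-[255,170])*10;cv2.circle(I,(int(u[0]),int(u[1])),4,(0,0,255),-1)
cv2.imwrite('pics/c4.png',I)
E
```

```text
(no output)
```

View pics/c4.png

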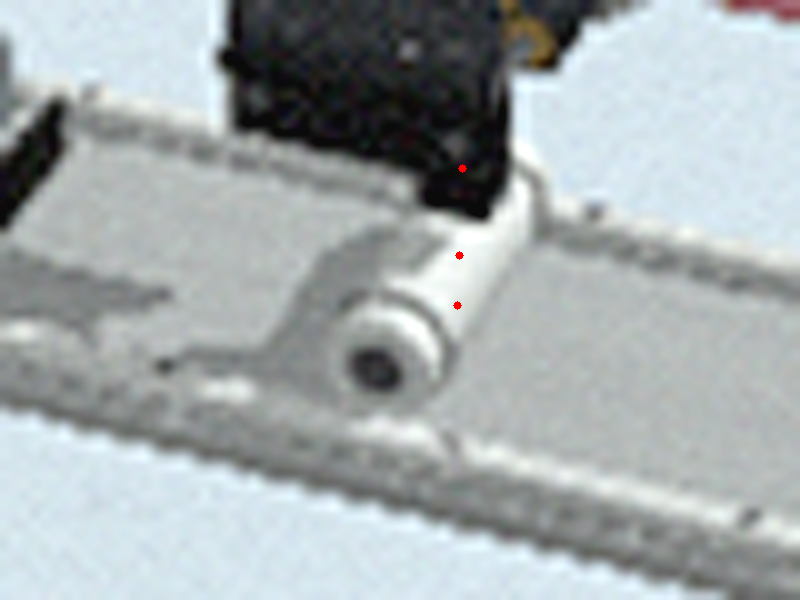

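```bash
python3 - <<'E'
from h import *
def mk(I,c,p,R,x0,y0,w,h,f):
    k=600//h
    I=cv2.resize(I[y0:y0+h,x0:x0+w],None,fx=k,fy=k,interpolation=cv2.INTER_CUBIC)
    I=cv2.convertScaleAbs(I,alpha=1.7,beta=10)
    for q in np.arange(0,.08,.0187):
      for dy in (-.015,.015):
        u=(proj(c,np.array(p)+[0,0,q]+R*dy)+.5-[x0,y0])*k;cv2.circle(I,(int(u[0]),int(u[1])),3,(0,0,255),-1)
    cv2.imwrite(f,I)
s=cap('scene');t=cap('top')
mk(cv2.imread('pics/s1.png'),s,[0.6026,-0.0868,0.0986],np.array([-.974,-.228,0]),270,110,100,75,'pics/d1.png')
p=r.sense()['tcp_pos']
mk(np.ascontiguousarray(t['pixels'][:,:,::-1]),t,p,np.array([-.974,-.228,0]),230,150,100,75,'pics/d2.png')
E
```

```text
(no output)
```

View pics/d1.png

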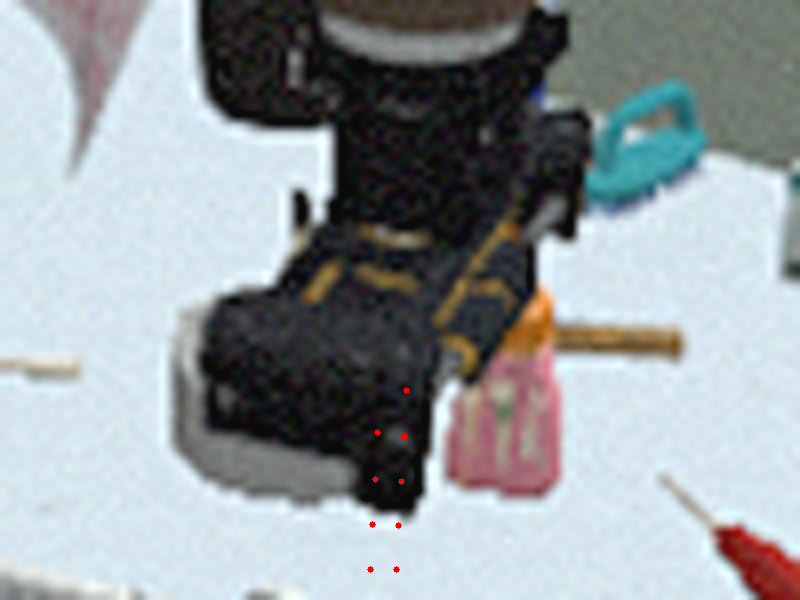

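View pics/d2.png

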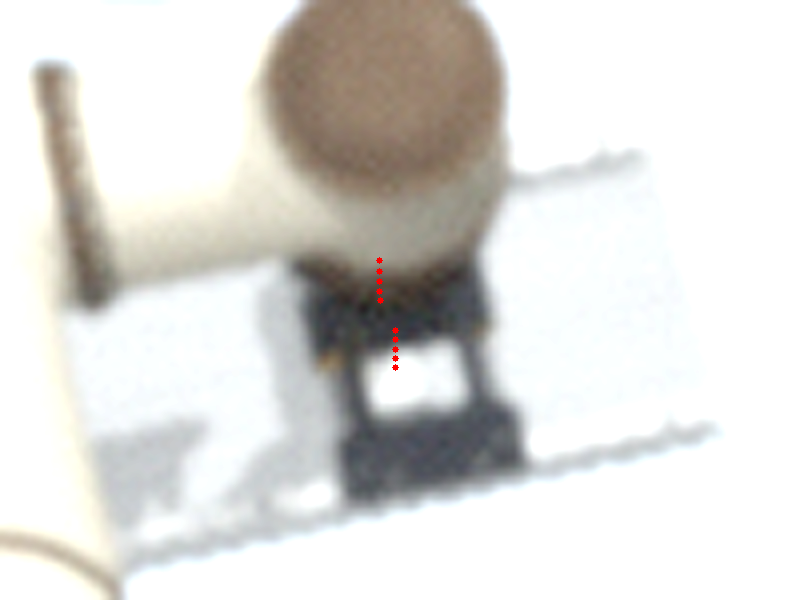

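Contradiction: the roller's near end is still at scene (292,207), so it has not moved, although the TCP should be inside it. The visible fingertip also ends about 7–9 px above the projected TCP. I'll check this with difference images before moving on.

```bash
python3 - <<'E'
from h import *
s=cap('scene','s4.png');t=cap('top','t4.png')
a=cv2.imread('pics/scene0.png').astype(int)
for f,(x0,y0) in(('s1.png',(270,110)),('s4.png',(255,150))):
    b=cv2.imread('pics/'+f).astype(int);d=np.abs(a-b).max(2)
    I=np.clip(d*4,0,255).astype(np.uint8)[y0:y0+75,x0:x0+80];I=cv2.resize(I,None,fx=8,fy=8,interpolation=cv2.INTER_NEAREST)
    cv2.imwrite('pics/df_'+f,I)
print(ray(s,(292.5,207),.032),ray(s,(292.5,207),.032)-pw(-.052,-.026,.032))
E
```

```text
[ 0.54258804 -0.04410367  0.032     ] [ 1.14185872e-03 -1.89442832e-03  2.77555756e-17]
```

View pics/df_s1.png

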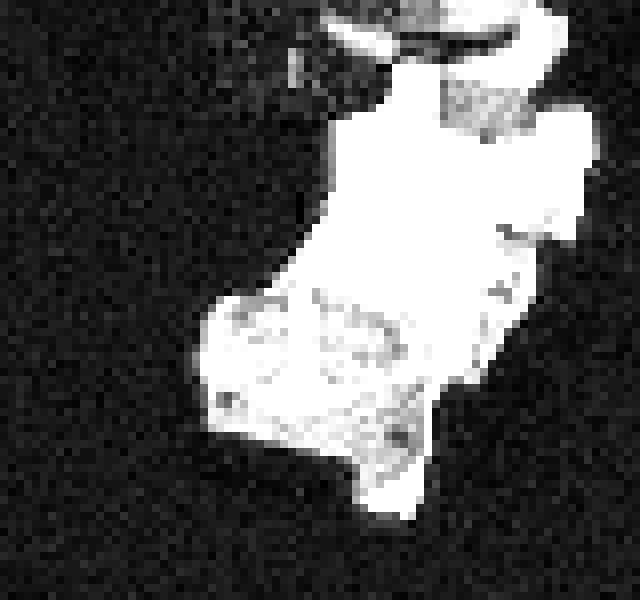

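View pics/df_s4.png

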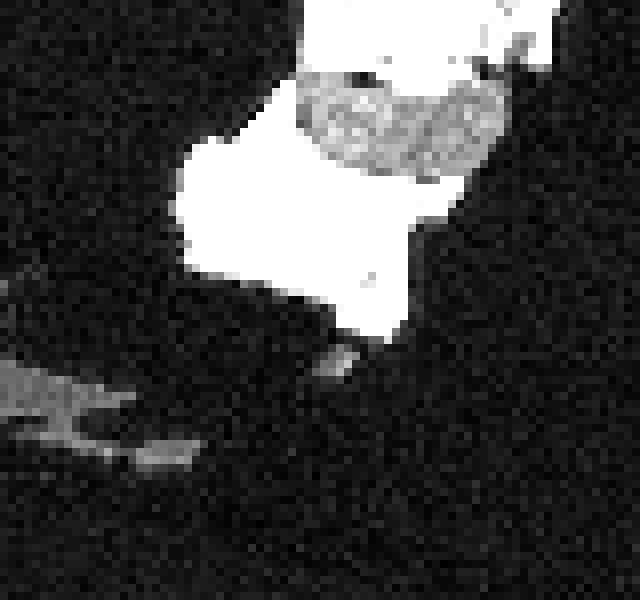

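The difference images show that the roller is untouched and the fingertip hovers near its top, about 25–30 mm higher than the reported TCP suggests. I'll back off to the clear end of the plate and feel for it gently to calibrate the height.

Call:
play_rows([
  [0.2,0,0,0,0,0,0],
  [0.6,0,0,0,0,0,0],
  [1.1,0,0,0,0,0,0],
  [1.6,0,0,0,0,0,0],
  [2.0,0,0,0,0,0,0],
  [2.2,0,0,0,0,0,0],
  [2.2,0,0,0,0,0,0],
  [2.2,0,0.1,0,0,0,0],
  [2.2,0,0.15,0,0,0,0],
])

```text
time_s: 7.95
tcp_pos: [0.6059, -0.0901, 0.019]
ee_rot: [[0.229, -0.973, -0.001], [-0.973, -0.229, 0.0], [-0.0, 0.001, -1.0]]
wrist_force: [0.1, -0.2, 0.8]
gripper_width: 0.001
```

```bash
python3 look.py b5.png
```

```text
plate xyz mm [ -0.1 -87.2  19. ] Fplate [ 0.08 -0.24  0.75]
need [-0.09 -0.   -0.12] [0.01 0.   0.03] tcp [ 0.6059 -0.0901  0.019 ] F [ 0.13 -0.21  0.75] grip 0.001 t 7.95 j [  6.7  30.  -12.9  -0.  -47.1   6.6]
tcp px [317.49213829 205.55975869] [293.31800447 188.17486776]
```

View pics/b5.png

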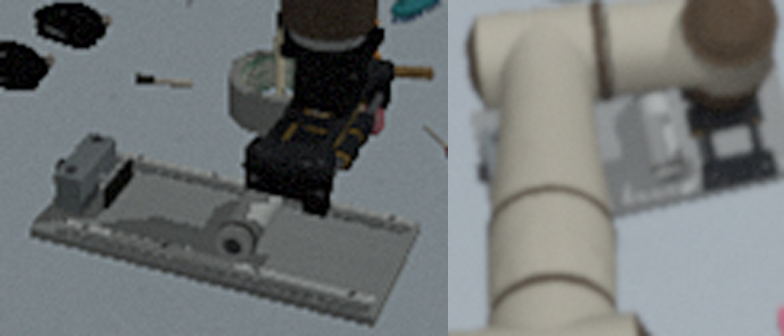

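Step down 2 mm at a time to feel for the plate.

Call:
play_rows([
  [0,0,0.08,0,0,0,0],
  [0,0,0.16,0,0,0,0],
  [0,0,0.24,0,0,0,0],
  [0,0,0.24,0,0,0,0],
])

```text
time_s: 8.45
tcp_pos: [0.6058, -0.0904, 0.0129]
ee_rot: [[0.229, -0.973, -0.001], [-0.973, -0.229, -0.0], [-0.0, 0.001, -1.0]]
wrist_force: [-0.3, 0.8, 0.3]
gripper_width: 0.002
```

Call:
play_rows([
  [0,0,0.08,0,0,0,0],
  [0,0,0.16,0,0,0,0],
  [0,0,0.24,0,0,0,0],
])

```text
time_s: 8.75
tcp_pos: [0.6061, -0.0904, 0.0071]
ee_rot: [[0.229, -0.974, -0.0], [-0.974, -0.229, 0.0], [-0.0, 0.0, -1.0]]
wrist_force: [-0.6, -0.7, 1.0]
gripper_width: 0.007
```

```bash
python3 - <<'E'
from h import *
inplate()
s=cap('scene','s6.png');t=cap('top','t6.png')
I=cv2.resize(s['pixels'][160:235,270:350,::-1],None,fx=8,fy=8,interpolation=cv2.INTER_CUBIC)
cv2.imwrite('pics/e6.png',cv2.convertScaleAbs(I,alpha=2.2,beta=20))
E
```

```text
plate xyz mm [  0.1 -87.6   7.1] Fplate [-0.73 -0.53  1.  ]
```

View pics/e6.png

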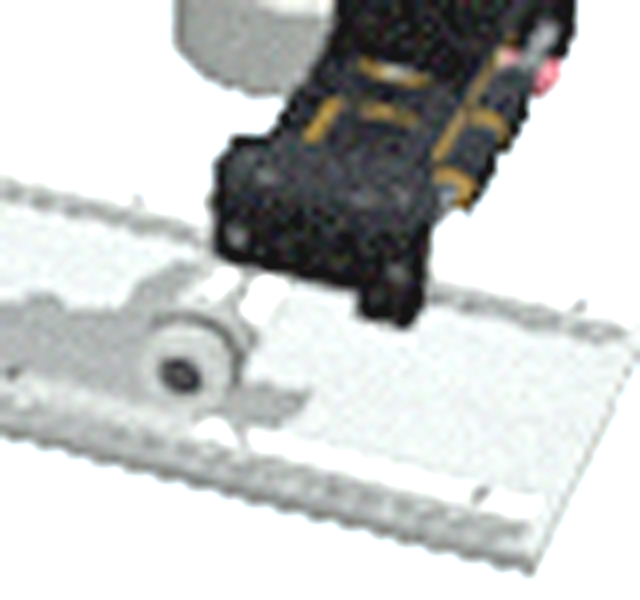

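Still no contact at TCP z = 7 mm, which is 7 mm below the plate top. So the true tip is higher than reported. I'll continue feeling down in small steps.

Call:
play_rows([
  [0,0,0.08,0,0,0,0],
  [0,0,0.16,0,0,0,0],
  [0,0,0.24,0,0,0,0],
  [0,0,0.32,0,0,0,0],
])

```text
time_s: 9.25
tcp_pos: [0.6061, -0.0904, -0.0009]
ee_rot: [[0.229, -0.974, -0.0], [-0.974, -0.229, -0.0], [-0.0, 0.0, -1.0]]
wrist_force: [-0.2, -0.4, -0.4]
gripper_width: 0.004
```

Call:
play_rows([
  [0,0,0.08,0,0,0,0],
  [0,0,0.16,0,0,0,0],
  [0,0,0.22,0,0,0,0],
])

```text
time_s: 9.55
tcp_pos: [0.6061, -0.0904, -0.0064]
ee_rot: [[0.229, -0.973, -0.0], [-0.973, -0.229, -0.0], [-0.0, 0.0, -1.0]]
wrist_force: [-0.3, -0.4, -0.5]
gripper_width: 0.007
```

```bash
python3 - <<'E'
from h import *
inplate()
s=cap('scene','s7.png')
I=cv2.resize(s['pixels'][160:235,270:350,::-1],None,fx=8,fy=8,interpolation=cv2.INTER_CUBIC)
p=r.sense()['tcp_pos']
for z in(-.0064,.014,.03):
  u=(proj(s,[p[0],p[1],z])+.5-[270,160])*8;cv2.circle(I,(int(u[0]),int(u[1])),3,(0,0,255),-1)
cv2.imwrite('pics/e7.png',cv2.convertScaleAbs(I,alpha=2.2,beta=20))
E
```

```text
plate xyz mm [  0.1 -87.6  -6.4] Fplate [-0.41 -0.28 -0.45]
```

View pics/e7.png

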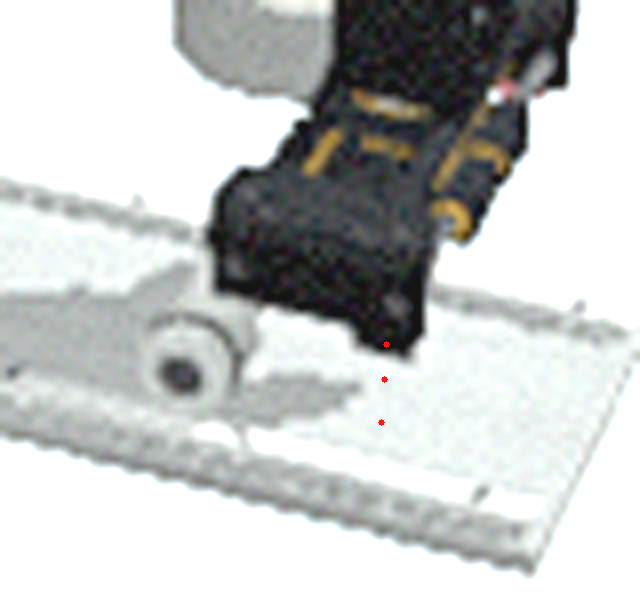

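Call:
play_rows([
  [0,0,0.08,0,0,0,0],
  [0,0,0.16,0,0,0,0],
  [0,0,0.24,0,0,0,0],
  [0,0,0.28,0,0,0,0],
])

```text
time_s: 10.0
tcp_pos: [0.606, -0.0904, -0.0135]
ee_rot: [[0.229, -0.974, -0.0], [-0.974, -0.229, -0.0], [-0.0, 0.0, -1.0]]
wrist_force: [-0.1, -0.8, 0.4]
gripper_width: 0.006
```

Call:
play_rows([
  [0,0,0.04,0,0,0,0],
  [0,0,0.08,0,0,0,0],
  [0,0,0.12,0,0,0,0],
])

```text
time_s: 10.3
tcp_pos: [0.6062, -0.0904, -0.0162]
ee_rot: [[0.229, -0.973, 0.0], [-0.973, -0.229, -0.0], [0.0, -0.0, -1.0]]
wrist_force: [-0.2, -0.4, 0.2]
gripper_width: 0.007
```

Call:
play_rows([
  [0,0,0.04,0,0,0,0],
  [0,0,0.08,0,0,0,0],
])

```text
time_s: 10.5
tcp_pos: [0.6062, -0.0904, -0.0183]
ee_rot: [[0.229, -0.974, 0.0], [-0.974, -0.229, -0.0], [0.0, -0.0, -1.0]]
wrist_force: [-1.0, -0.4, 0.2]
gripper_width: 0.005
```

```bash
python3 - <<'E'
from h import *
inplate()
s=cap('scene','s8.png')
I=cv2.resize(s['pixels'][160:235,270:350,::-1],None,fx=8,fy=8,interpolation=cv2.INTER_CUBIC)
p=r.sense()['tcp_pos']
for z in(.014,.03):
  u=(proj(s,[p[0],p[1],z])+.5-[270,160])*8;cv2.circle(I,(int(u[0]),int(u[1])),3,(0,0,255),-1)
cv2.imwrite('pics/e8.png',cv2.convertScaleAbs(I,alpha=2.2,beta=20))
E
```

```text
plate xyz mm [  0.1 -87.6 -18.3] Fplate [-1.07 -0.2   0.18]
```

View pics/e8.png

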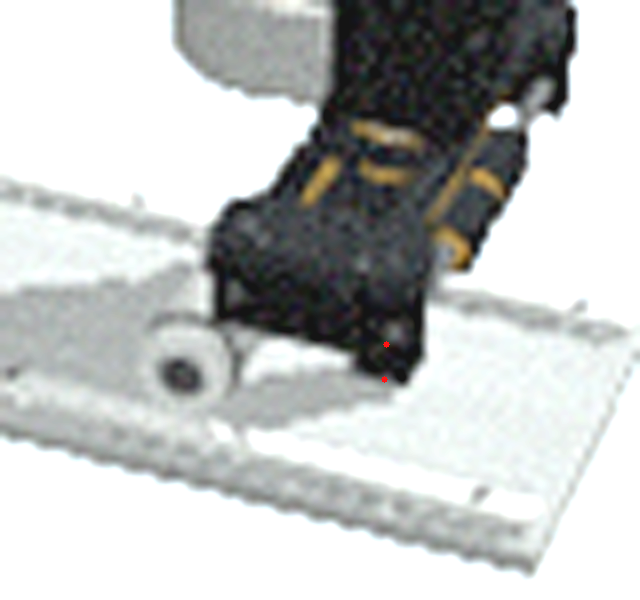

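Call:
play_rows([
  [0,0,0.04,0,0,0,0],
  [0,0,0.06,0,0,0,0],
])

```text
time_s: 10.75
tcp_pos: [0.6061, -0.0904, -0.0198]
ee_rot: [[0.229, -0.974, -0.0], [-0.974, -0.229, -0.0], [-0.0, 0.0, -1.0]]
wrist_force: [-0.3, -0.4, 0.5]
gripper_width: 0.005
```

Call:
play_rows([
  [0,0,0.04,0,0,0,0],
  [0,0,0.06,0,0,0,0],
])

```text
time_s: 10.95
tcp_pos: [0.6061, -0.0904, -0.0213]
ee_rot: [[0.229, -0.974, -0.0], [-0.974, -0.229, -0.0], [-0.0, 0.0, -1.0]]
wrist_force: [-0.2, -0.0, -0.4]
gripper_width: 0.007
```

Call:
play_rows([
  [0,0,0.04,0,0,0,0],
  [0,0,0.08,0,0,0,0],
])

```text
time_s: 11.15
tcp_pos: [0.6062, -0.0904, -0.0226]
ee_rot: [[0.229, -0.973, -0.0], [-0.973, -0.229, -0.0], [0.0, 0.0, -1.0]]
wrist_force: [-3.8, 1.3, 8.9]
gripper_width: 0.012
```

Contact at TCP z = −22 mm on the 14 mm plate, so the real tips are about 36 mm above the reported TCP. I'll use this offset from here on. Now raise so the tips are about 12 mm above the plate and approach the roller.

Call:
play_rows([
  [0,0,-0.1,0,0,0,0],
  [0,0,-0.3,0,0,0,0],
  [-0.1,0,-0.45,0,0,0,0],
  [-0.3,0,-0.5,0,0,0,0],
  [-0.55,0,-0.5,0,0,0,0],
  [-0.8,0,-0.5,0,0,0,0],
  [-1.0,0,-0.5,0,0,0,0],
  [-1.1,0,-0.5,0,0,0,0],
  [-1.16,0,-0.5,0,0,0,0],
  [-1.2,0,-0.5,0,0,0,0],
])

```text
time_s: 12.15
tcp_pos: [0.5993, -0.061, -0.0108]
ee_rot: [[0.229, -0.973, -0.0], [-0.973, -0.229, -0.0], [-0.0, 0.0, -1.0]]
wrist_force: [-0.4, -0.2, -0.1]
gripper_width: 0.004
```

```bash
python3 look.py b9.png
```

```text
plate xyz mm [  0.  -57.4 -10.8] Fplate [-0.45 -0.15 -0.12]
need [ 1.1   0.   -1.31] [0.   0.   0.03] tcp [ 0.5993 -0.061  -0.0108] F [-0.41 -0.24 -0.12] grip 0.004 t 12.15 j [  9.6  31.4 -15.8  -0.  -42.7   3.7]
tcp px [307.77694009 211.03696072] [284.8702633  191.76103803]
```

View pics/b9.png

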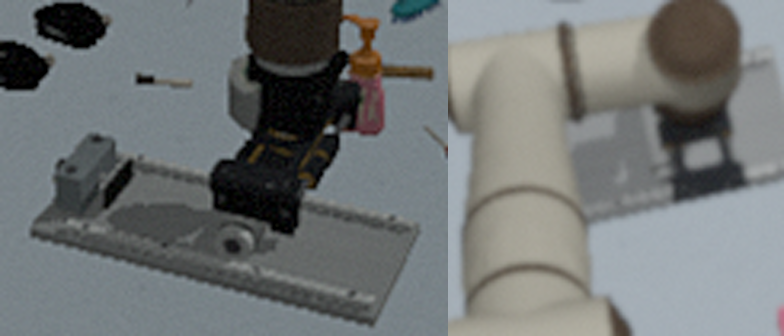

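Call:
play_rows([
  [-0.04,0,0,0,0,0,0],
  [-0.08,0,0,0,0,0,0],
  [-0.12,0,0,0,0,0,0],
  [-0.16,0,0,0,0,0,0],
  [-0.2,0,0,0,0,0,0],
  [-0.24,0,0,0,0,0,0],
  [-0.29,0,0,0,0,0,0],
  [-0.34,0,0,0,0,0,0],
  [-0.4,0,0,0,0,0,0],
  [-0.46,0,0,0,0,0,0],
])

```text
time_s: 13.25
tcp_pos: [0.5966, -0.0499, -0.0107]
ee_rot: [[0.229, -0.974, -0.0], [-0.974, -0.229, 0.0], [-0.0, 0.0, -1.0]]
wrist_force: [0.0, -0.5, 0.3]
gripper_width: 0.008
```

```bash
python3 look.py b10.png
```

```text
plate xyz mm [ -0.  -46.  -10.7] Fplate [-0.08 -0.46  0.3 ]
need [ 1.56  0.   -1.31] [0.   0.   0.02] tcp [ 0.5966 -0.0499 -0.0107] F [ 0.03 -0.46  0.3 ] grip 0.008 t 13.25 j [ 10.7  31.2 -16.4  -0.  -42.5   2.5]
tcp px [304.13830247 210.10726082] [281.62949654 192.48255311]
```

View pics/b10.png

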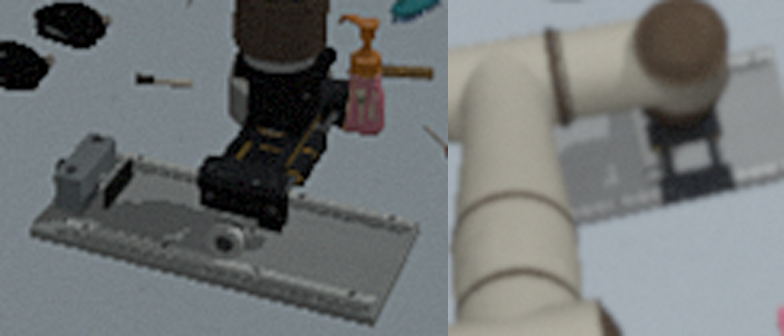

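Call:
play_rows([
  [-0.06,0,0,0,0,0,0],
  [-0.13,0,0,0,0,0,0],
  [-0.21,0,0,0,0,0,0],
  [-0.3,0,0,0,0,0,0],
  [-0.39,0,0,0,0,0,0],
  [-0.48,0,0,0,0,0,0],
  [-0.57,0,0,0,0,0,0],
  [-0.66,0,0,0,0,0,0],
  [-0.75,0,0,0,0,0,0],
  [-0.84,0,0,0,0,0,0],
  [-0.93,0,0,0,0,0,0],
  [-1.02,0,0,0,0,0,0],
])

```text
time_s: 14.55
tcp_pos: [0.5908, -0.025, -0.0107]
ee_rot: [[0.229, -0.973, 0.0], [-0.973, -0.229, 0.0], [-0.0, -0.0, -1.0]]
wrist_force: [0.2, 0.4, 0.3]
gripper_width: 0.001
```

Call:
play_rows([
  [-0.09,0,0,0,0,0,0],
  [-0.18,0,0,0,0,0,0],
  [-0.27,0,0,0,0,0,0],
  [-0.36,0,0,0,0,0,0],
  [-0.45,0,0,0,0,0,0],
  [-0.54,0,0,0,0,0,0],
  [-0.63,0,0,0,0,0,0],
  [-0.72,0,0,0,0,0,0],
  [-0.81,0,0,0,0,0,0],
  [-0.9,0,0,0,0,0,0],
  [-0.99,0,0,0,0,0,0],
  [-1.08,0,0,0,0,0,0],
])

```text
time_s: 15.75
tcp_pos: [0.5846, 0.0013, -0.0107]
ee_rot: [[0.229, -0.974, -0.0], [-0.974, -0.229, 0.0], [-0.0, 0.0, -1.0]]
wrist_force: [0.1, -0.0, 0.3]
gripper_width: 0.01
```

```bash
python3 look.py b11.png
```

```text
plate xyz mm [ -0.1   6.6 -10.7] Fplate [ 0.13 -0.05  0.28]
need [ 3.66  0.   -1.31] [0.   0.   0.02] tcp [ 0.5846  0.0013 -0.0107] F [ 0.14 -0.02  0.28] grip 0.01 t 15.75 j [ 16.   30.1 -18.5  -0.  -41.4  -2.8]
tcp px [288.04819714 205.98383111] [267.050025   195.69619185]
```

View pics/b11.png

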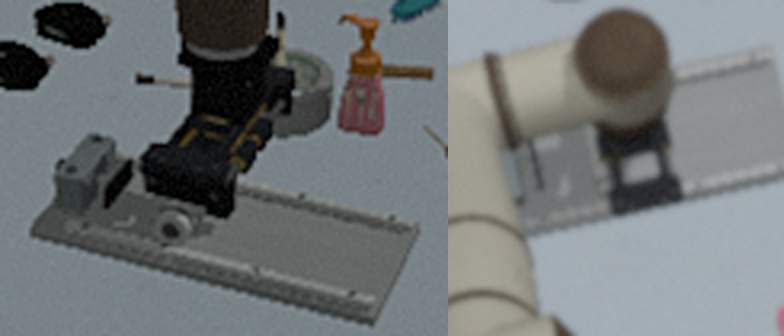

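Call:
play_rows([
  [-0.09,0,0,0,0,0,0],
  [-0.18,0,0,0,0,0,0],
  [-0.27,0,0,0,0,0,0],
  [-0.36,0,0,0,0,0,0],
  [-0.45,0,0,0,0,0,0],
  [-0.54,0,0,0,0,0,0],
  [-0.63,0,0,0,0,0,0],
  [-0.72,0,0,0,0,0,0],
  [-0.81,0,0,0,0,0,0],
  [-0.89,0,0,0,0,0,0],
  [-0.97,0,0,0,0,0,0],
  [-1.05,0,0,0,0,0,0],
])

```text
time_s: 17.05
tcp_pos: [0.5786, 0.0268, -0.0107]
ee_rot: [[0.229, -0.974, -0.0], [-0.974, -0.229, -0.0], [-0.0, 0.0, -1.0]]
wrist_force: [-0.2, -0.3, 1.0]
gripper_width: 0.003
```

Call:
play_rows([
  [-0.07,0,0,0,0,0,0],
  [-0.13,0,0,0,0,0,0],
  [-0.19,0,0,0,0,0,0],
  [-0.25,0,0,0,0,0,0],
  [-0.31,0,0,0,0,0,0],
  [-0.36,0,0,0,0,0,0],
  [-0.41,0,0,0,0,0,0],
  [-0.46,0,0,0,0,0,0],
  [-0.5,0,0,0,0,0,0],
  [-0.54,0,0,0,0,0,0],
  [-0.58,0,0,0,0,0,0],
  [-0.62,0,0,0,0,0,0],
])

```text
time_s: 18.25
tcp_pos: [0.5751, 0.0418, -0.0107]
ee_rot: [[0.229, -0.974, 0.0], [-0.974, -0.229, 0.0], [-0.0, -0.0, -1.0]]
wrist_force: [-0.6, 0.2, 0.6]
gripper_width: 0.005
```

```bash
python3 look.py b12.png
```

```text
plate xyz mm [ -0.2  48.2 -10.7] Fplate [-0.5   0.34  0.57]
need [ 5.33  0.   -1.31] [-0.    0.    0.02] tcp [ 0.5751  0.0418 -0.0107] F [-0.56  0.22  0.57] grip 0.005 t 18.25 j [ 20.2  29.5 -19.7  -0.  -40.8  -7. ]
tcp px [275.57690545 202.78718094] [255.48244328 198.24069065]
```

View pics/b12.png

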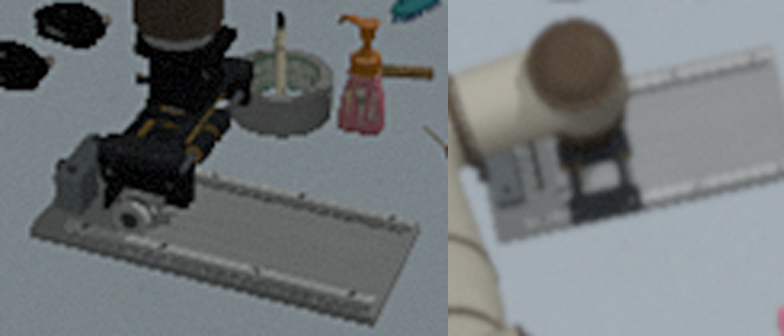

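Call:
play_rows([
  [-0.03,0,0,0,0,0,0],
  [-0.06,0,0,0,0,0,0],
  [-0.09,0,0,0,0,0,0],
  [-0.12,0,0,0,0,0,0],
  [-0.15,0,0,0,0,0,0],
  [-0.18,0,0,0,0,0,0],
  [-0.21,0,0,0,0,0,0],
  [-0.24,0,0,0,0,0,0],
  [-0.27,0,0,0,0,0,0],
  [-0.3,0,0,0,0,0,0],
])

```text
time_s: 19.35
tcp_pos: [0.5734, 0.0491, -0.0107]
ee_rot: [[0.229, -0.974, -0.0], [-0.974, -0.229, -0.0], [0.0, 0.0, -1.0]]
wrist_force: [0.2, 0.0, 0.8]
gripper_width: 0.006
```

Call:
play_rows([
  [-0.03,0,0,0,0,0,0],
  [-0.06,0,0,0,0,0,0],
  [-0.09,0,0,0,0,0,0],
])

```text
time_s: 19.65
tcp_pos: [0.5729, 0.0513, -0.0107]
ee_rot: [[0.229, -0.973, 0.0], [-0.973, -0.229, 0.0], [-0.0, -0.0, -1.0]]
wrist_force: [0.5, -0.3, -0.3]
gripper_width: 0.007
```

Call:
play_rows([
  [-0.03,0,0,0,0,0,0],
  [-0.06,0,0,0,0,0,0],
  [-0.09,0,0,0,0,0,0],
])

```text
time_s: 19.95
tcp_pos: [0.5724, 0.0535, -0.0107]
ee_rot: [[0.229, -0.974, 0.0], [-0.974, -0.229, 0.0], [-0.0, -0.0, -1.0]]
wrist_force: [-0.2, 0.3, -0.3]
gripper_width: 0.004
```

Call:
play_rows([
  [-0.03,0,0,0,0,0,0],
  [-0.06,0,0,0,0,0,0],
])

```text
time_s: 20.15
tcp_pos: [0.572, 0.0549, -0.0107]
ee_rot: [[0.229, -0.974, -0.0], [-0.974, -0.229, 0.0], [-0.0, 0.0, -1.0]]
wrist_force: [0.6, 0.1, 0.3]
gripper_width: 0.008
```

Call:
play_rows([
  [-0.03,0,0,0,0,0,0],
  [-0.06,0,0,0,0,0,0],
])

```text
time_s: 20.35
tcp_pos: [0.5717, 0.056, -0.0105]
ee_rot: [[0.229, -0.973, -0.0], [-0.973, -0.229, -0.001], [0.001, 0.0, -1.0]]
wrist_force: [-0.2, -3.4, 1.4]
gripper_width: 0.009
```

```bash
python3 look.py b13.png
```

```text
plate xyz mm [ -0.2  62.8 -10.5] Fplate [-1.02 -3.27  1.37]
need [ 5.91  0.01 -1.3 ] [ 0.   -0.01  0.03] tcp [ 0.5717  0.056  -0.0105] F [-0.25 -3.42  1.37] grip 0.009 t 20.35 j [ 21.8  29.4 -20.    0.  -40.7  -8.6]
tcp px [271.2648971  201.65603837] [251.43743565 199.13876776]
```

View pics/b13.png

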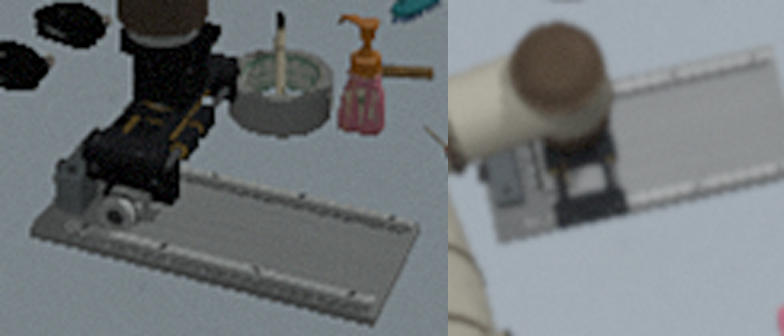

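Foot contact: 3.3 N at TCP plate y = 62.8 mm. Now build up to 10 N in small steps.

Call:
play_rows([
  [-0.02,0,0,0,0,0,0],
  [-0.03,0,0,0,0,0,0],
])

```text
time_s: 20.65
tcp_pos: [0.5714, 0.0564, -0.0106]
ee_rot: [[0.229, -0.974, -0.0], [-0.974, -0.229, -0.001], [0.001, 0.001, -1.0]]
wrist_force: [1.2, -4.1, 1.5]
gripper_width: 0.002
```

Call:
play_rows([
  [-0.02,0,0,0,0,0,0],
  [-0.03,0,0,0,0,0,0],
])

```text
time_s: 20.85
tcp_pos: [0.5713, 0.0569, -0.0106]
ee_rot: [[0.229, -0.974, -0.0], [-0.974, -0.229, -0.001], [0.001, 0.001, -1.0]]
wrist_force: [1.0, -6.7, 1.2]
gripper_width: 0.005
```

Call:
play_rows([
  [-0.015,0,0,0,0,0,0],
  [-0.03,0,0,0,0,0,0],
])

```text
time_s: 21.05
tcp_pos: [0.5712, 0.0572, -0.0106]
ee_rot: [[0.229, -0.973, -0.0], [-0.973, -0.229, -0.002], [0.001, 0.001, -1.0]]
wrist_force: [2.0, -7.5, 1.9]
gripper_width: 0.006
```

Call:
play_rows([
  [-0.015,0,0,0,0,0,0],
  [-0.03,0,0,0,0,0,0],
  [-0.03,0,0,0,0,0,0],
])

```text
time_s: 21.35
tcp_pos: [0.5711, 0.0576, -0.0106]
ee_rot: [[0.229, -0.974, -0.0], [-0.974, -0.229, -0.002], [0.002, 0.001, -1.0]]
wrist_force: [2.6, -7.8, 1.0]
gripper_width: 0.006
```

Call:
play_rows([
  [-0.015,0,0,0,0,0,0],
  [-0.025,0,0,0,0,0,0],
  [-0.025,0,0,0,0,0,0],
])

```text
time_s: 21.65
tcp_pos: [0.571, 0.0579, -0.0106]
ee_rot: [[0.229, -0.974, -0.0], [-0.974, -0.229, -0.002], [0.002, 0.001, -1.0]]
wrist_force: [2.6, -9.2, 0.6]
gripper_width: 0.006
```

Call:
play_rows([
  [-0.01,0,0,0,0,0,0],
  [-0.01,0,0,0,0,0,0],
  [-0.01,0,0,0,0,0,0],
  [-0.01,0,0,0,0,0,0],
  [-0.01,0,0,0,0,0,0],
  [-0.01,0,0,0,0,0,0],
])

```text
time_s: 22.25
tcp_pos: [0.5709, 0.058, -0.0106]
ee_rot: [[0.229, -0.974, -0.001], [-0.974, -0.229, -0.002], [0.002, 0.001, -1.0]]
wrist_force: [2.6, -10.8, 0.9]
gripper_width: 0.008
```

Call:
play_rows([
  [0,0,0,0,0,0,0],
  [0,0,0,0,0,0,0],
  [0,0,0,0,0,0,0],
  [0,0,0,0,0,0,0],
  [0,0,0,0,0,0,0],
  [0,0,0,0,0,0,0],
  [0,0,0,0,0,0,0],
  [0,0,0,0,0,0,0],
])

```text
time_s: 23.05
tcp_pos: [0.5709, 0.058, -0.0106]
ee_rot: [[0.229, -0.974, -0.001], [-0.974, -0.229, -0.002], [0.002, 0.001, -1.0]]
wrist_force: [2.3, -10.1, 2.0]
gripper_width: 0.006
```

Held about 10–11 N for over a second. Now ease off at 2–3 mm/s.

Call:
play_rows([
  [0.01,0,0,0,0,0,0],
  [0.02,0,0,0,0,0,0],
  [0.03,0,0,0,0,0,0],
  [0.04,0,0,0,0,0,0],
  [0.05,0,0,0,0,0,0],
  [0.06,0,0,0,0,0,0],
  [0.07,0,0,0,0,0,0],
  [0.08,0,0,0,0,0,0],
  [0.09,0,0,0,0,0,0],
  [0.1,0,0,0,0,0,0],
  [0.11,0,0,0,0,0,0],
  [0.12,0,0,0,0,0,0],
])

```text
time_s: 24.25
tcp_pos: [0.5712, 0.0574, -0.011]
ee_rot: [[0.229, -0.974, -0.001], [-0.974, -0.229, 0.0], [-0.0, 0.001, -1.0]]
wrist_force: [-1.1, -2.1, 0.6]
gripper_width: 0.005
```

Call:
play_rows([
  [0.01,0,0,0,0,0,0],
  [0.02,0,0,0,0,0,0],
  [0.03,0,0,0,0,0,0],
  [0.04,0,0,0,0,0,0],
  [0.05,0,0,0,0,0,0],
  [0.06,0,0,0,0,0,0],
  [0.07,0,0,0,0,0,0],
  [0.08,0,0,0,0,0,0],
  [0.09,0,0,0,0,0,0],
  [0.1,0,0,0,0,0,0],
  [0.11,0,0,0,0,0,0],
  [0.12,0,0,0,0,0,0],
])

```text
time_s: 25.45
tcp_pos: [0.5722, 0.0543, -0.0107]
ee_rot: [[0.229, -0.974, 0.0], [-0.974, -0.229, 0.0], [-0.0, -0.0, -1.0]]
wrist_force: [-0.4, -0.4, 0.5]
gripper_width: 0.004
```

```bash
python3 look.py b14.png
```

```text
plate xyz mm [ -0.2  61.  -10.7] Fplate [-0.49 -0.3   0.49]
need [ 5.84  0.01 -1.31] [-0.    0.    0.02] tcp [ 0.5722  0.0543 -0.0107] F [-0.41 -0.4   0.49] grip 0.004 t 25.45 j [ 21.6  29.4 -19.9  -0.  -40.7  -8.3]
tcp px [271.83374948 201.83266013] [251.96778176 199.01922874]
```

View pics/b14.png

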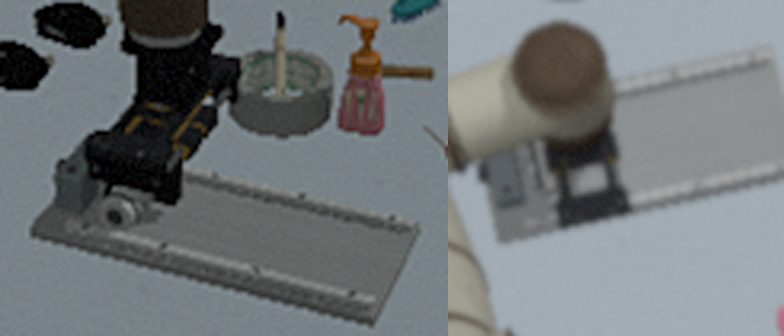

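Eased off: force about 0, and the roller end stays at the same pixel. Retreat fully. In parallel, check the tray clearance near the eraser and the body height.

Call:
play_rows([
  [0.02,0,0,0,0,0,0],
  [0.05,0,0,0,0,0,0],
  [0.1,0,0,0,0,0,0],
  [0.18,0,0,0,0,0,0],
  [0.3,0,0,0,0,0,0],
  [0.5,0,0,0,0,0,0],
  [0.8,0,0,0,0,0,0],
  [1.2,0,-0.1,0,0,0,0],
  [1.7,0,-0.6,0,0,0,0],
  [2.2,0,-1.4,0,0,0,0],
  [2.7,0,-2.4,0,0,0,0],
  [3.2,0,-3.4,0,0,-0.5,20],
])

```text
time_s: 26.75
tcp_pos: [0.5904, -0.025, 0.0752]
ee_rot: [[0.271, -0.962, -0.001], [-0.962, -0.271, -0.0], [0.0, 0.001, -1.0]]
wrist_force: [0.8, -0.0, -0.1]
gripper_width: 0.04
```

```bash
python3 - <<'E'
from h import *
s=cap('scene','s15.png')
print('tray edge',ray(s,(410,239),0),ray(s,(435,252),0),'upper',ray(s,(382.5,225),.03))
p=np.array([.6062,-.0904,0]);tx=np.array([.229,-.974,0]);ty=np.array([-.974,-.229,0])
for z in(.05,.086):
    print(z,[proj(s,p+sx*.0375*tx+.095*ty+[0,0,z]).round(1) for sx in(-1,1)])
need([.5976,-.343,.10],-164.5)
I=s['pixels'][150:260,215:365,::-1];cv2.imwrite('pics/f15.png',cv2.resize(I,None,fx=5,fy=5,interpolation=cv2.INTER_CUBIC))
I=s['pixels'][190:290,365:485,::-1];cv2.imwrite('pics/tray.png',cv2.resize(I,None,fx=6,fy=6,interpolation=cv2.INTER_CUBIC))
E
```

```text
tray edge [ 0.64960924 -0.36527328  0.        ] [ 6.40004976e-01 -4.40440556e-01 -1.11022302e-16] upper [ 0.62453823 -0.28991158  0.03      ]
0.05 [array([294.1, 212.6]), array([319.6, 219.2])]
0.086 [array([294.3, 202.2]), array([320.3, 208.8])]
need [12.23  3.32 -0.79] [-0.1   0.05 18.07] tcp [ 0.5941 -0.0263  0.0802] F [ 1.09 -1.01  3.85] grip 0.074 t 26.8 j [ 13.1  24.2 -12.6   0.2 -52.7   2.6]
```

View pics/f15.png

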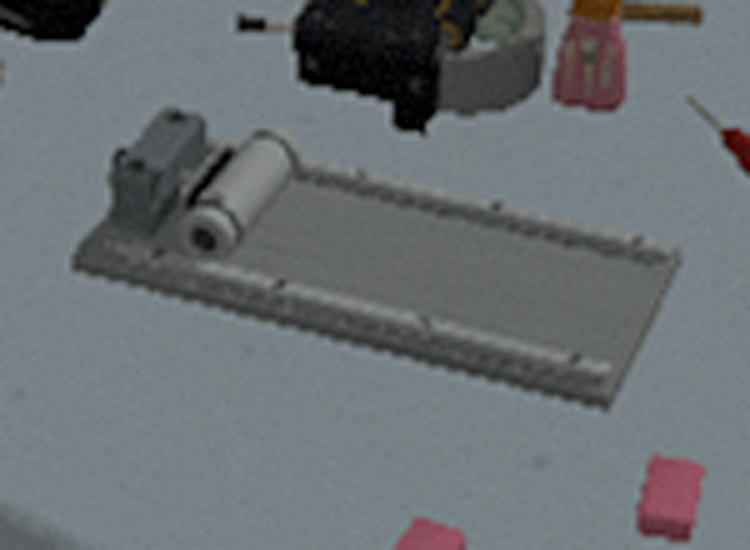

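View pics/tray.png

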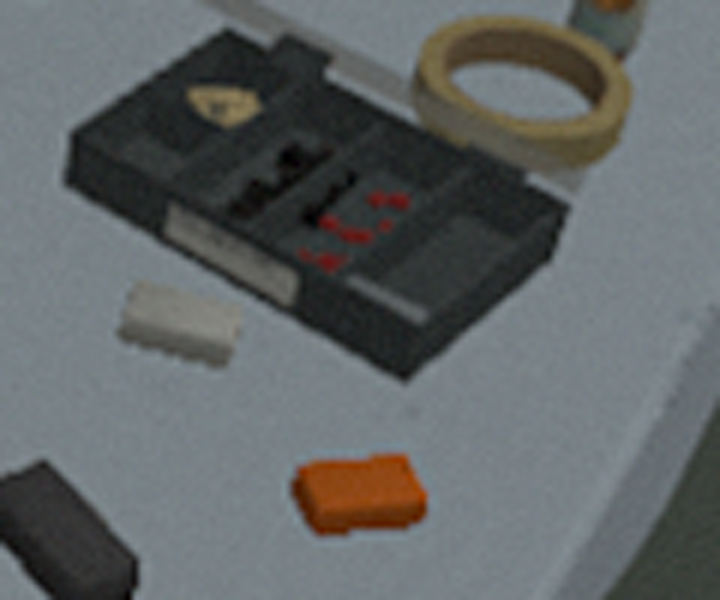

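The roller is seated against the foot (scene ~(256,197)). The body height fits a z bias of the reported pose, so body clearance is as specified. Go to the eraser with the jaws along its long side.

Call:
play_rows([
  [0.5,0.1,-0.1,0,0,0.8,64],
  [1.5,0.4,-0.2,0,0,2.2,64],
  [2.7,0.7,-0.3,0,0,3.8,64],
  [4,1.1,-0.4,0,0,5.4,64],
  [5.3,1.4,-0.4,0,0,7,64],
  [6.6,1.8,-0.4,0,0,8.6,64],
  [7.9,2.1,-0.4,0,0,10.2,64],
  [9.2,2.5,-0.4,0,0,11.8,64],
  [10.4,2.8,-0.4,0,0,13.4,64],
  [11.4,3.1,-0.4,0,0,15,64],
  [12,3.2,-0.4,0,0,16.6,64],
  [12.2,3.3,-0.4,0,0,18,64],
])

```text
time_s: 28.0
tcp_pos: [0.5931, -0.3422, 0.0839]
ee_rot: [[-0.965, -0.263, -0.0], [-0.263, 0.965, -0.0], [0.0, -0.0, -1.0]]
wrist_force: [-0.4, 0.4, 0.6]
gripper_width: 0.736
```

Call:
play_rows([
  [0,0,0,0,0,0,64],
  [0,0,0,0,0,0,64],
])

```text
time_s: 28.2
tcp_pos: [0.5933, -0.3399, 0.0841]
ee_rot: [[-0.962, -0.273, -0.0], [-0.273, 0.962, 0.0], [0.0, 0.0, -1.0]]
wrist_force: [0.2, 0.3, -0.2]
gripper_width: 0.737
```

```bash
cat > look2.py <<'E'
from h import *
import sys
need([.5976,-.343,-.02],-164.5)
s=cap('scene');t=cap('top')
z=lambda c,x,y,w,h,k:cv2.resize(c['pixels'][y:y+h,x:x+w,::-1],None,fx=k,fy=k,interpolation=cv2.INTER_CUBIC)
cv2.imwrite('pics/'+sys.argv[1],cv2.convertScaleAbs(np.hstack([z(s,345,190,100,100,4),z(t,320,150,90,100,4)]),alpha=1.6))
E
python3 look2.py g1.png
```

```text
need [-0.13 -0.17  4.17] [ 0.   -0.    0.06] tcp [ 0.5933 -0.3399  0.0841] F [ 0.16  0.33 -0.19] grip 0.737 t 28.2 j [-16.3  32.1   2.   -0.  -59.9 -57.9]
```

View pics/g1.png

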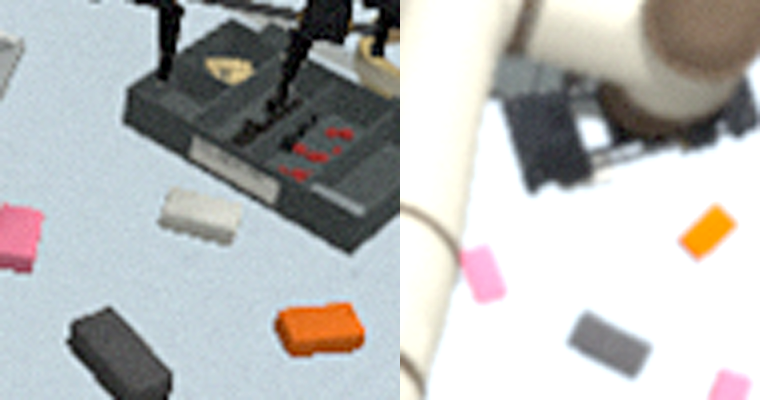

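```bash
python3 - <<'E'
from h import *
s=cap('scene');st=r.sense();p=np.array(st['tcp_pos']);R=np.array(st['ee_rot'])
for dz in(0,.026,.036,.045):
    print(dz,[proj(s,p+[0,0,dz]+R[:,1]*sy*.0395).round(1) for sy in(-1,1)])
E
```

```text
0 [array([412.9, 225.6]), array([382.1, 218.8])]
0.026 [array([414.7, 217.7]), array([383.5, 211. ])]
0.036 [array([415.4, 214.6]), array([384. , 207.9])]
0.045 [array([416. , 211.8]), array([384.5, 205.1])]
```

Call:
play_rows([
  [-0.05,-0.05,0.4,0,0,0,64],
  [-0.1,-0.1,1,0,0,0,64],
  [-0.13,-0.17,1.7,0,0,0,64],
  [-0.13,-0.17,2.3,0,0,0,64],
  [-0.13,-0.17,2.8,0,0,0,64],
  [-0.13,-0.17,3,0,0,0,64],
  [-0.13,-0.17,3,0,0,0,64],
])

```text
time_s: 29.05
tcp_pos: [0.5974, -0.3425, 0.008]
ee_rot: [[-0.963, -0.271, -0.002], [-0.271, 0.963, 0.001], [0.002, 0.001, -1.0]]
wrist_force: [-0.9, 0.1, -0.3]
gripper_width: 0.74
```

```bash
python3 look2.py g2.png
```

```text
need [-0.01 -0.02  1.12] [ 0.01 -0.02  0.05] tcp [ 0.5974 -0.3425  0.008 ] F [-0.93  0.07 -0.28] grip 0.74 t 29.05 j [-16.4  36.9  -1.3   0.  -51.9 -57.9]
```

View pics/g2.png

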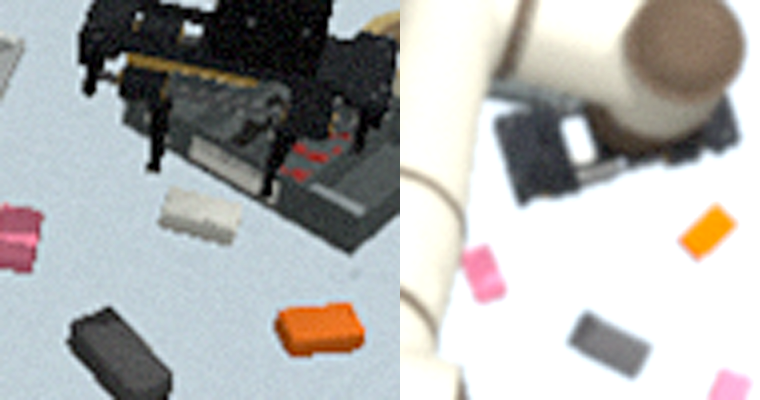

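Call:
play_rows([
  [0,0,0.2,0,0,0,64],
  [0,0,0.5,0,0,0,64],
  [0,0,0.8,0,0,0,64],
  [0,0,1.0,0,0,0,64],
  [0,0,1.1,0,0,0,64],
  [0,0,1.1,0,0,0,64],
])

```text
time_s: 29.75
tcp_pos: [0.5962, -0.3424, -0.0195]
ee_rot: [[-0.963, -0.27, -0.003], [-0.27, 0.963, 0.002], [0.003, 0.002, -1.0]]
wrist_force: [-4.0, 0.4, 0.5]
gripper_width: 0.738
```

```bash
python3 look2.py g3.png
```

```text
need [-0.05 -0.04  0.02] [ 0.03 -0.03  0.03] tcp [ 0.5962 -0.3424 -0.0195] F [-4.    0.44  0.48] grip 0.738 t 29.75 j [-16.4  38.6  -2.6  -0.  -49.  -57.9]
```

View pics/g3.png

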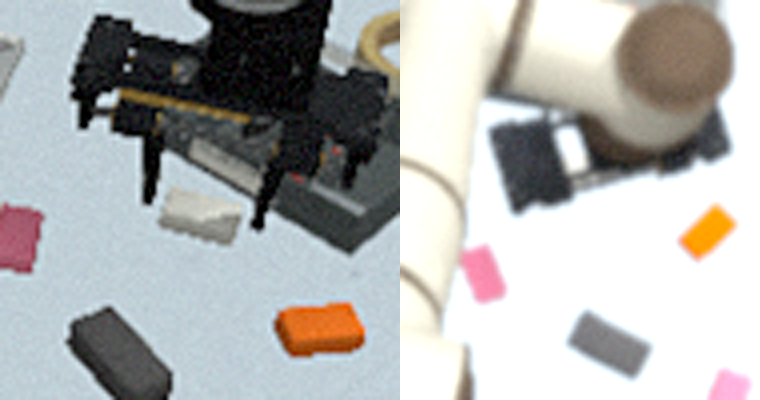

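A lateral −4 N appeared. Checking what the gripper touches before going lower.

```bash
python3 - <<'E'
from h import *
s=cap('scene');st=r.sense();p=np.array(st['tcp_pos']);R=np.array(st['ee_rot']);print(st['wrist_force'],st['moment'],p)
k=8;x0,y0=360,185
I=cv2.resize(s['pixels'][y0:y0+75,x0:x0+95,::-1],None,fx=k,fy=k,interpolation=cv2.INTER_CUBIC);I=cv2.convertScaleAbs(I,alpha=2.4,beta=10)
for z,col in((.016,(0,0,255)),(.05,(0,255,255)),(.086,(0,255,0))):
  for sx in(-1,1):
    for sy in(-1,1):
      q=p.copy();q[2]=z;u=(proj(s,q+R[:,0]*sx*.0375+R[:,1]*sy*.095)+.5-[x0,y0])*k;cv2.circle(I,(int(u[0]),int(u[1])),4,col,-1)
cv2.imwrite('pics/g4.png',I)
E
```

```text
[-4.99923705 -0.9784424  -0.66937679] [ 0.16556053  0.79850779 -0.32509213] [ 0.59636014 -0.34235551 -0.01920782]
```

View pics/g4.png

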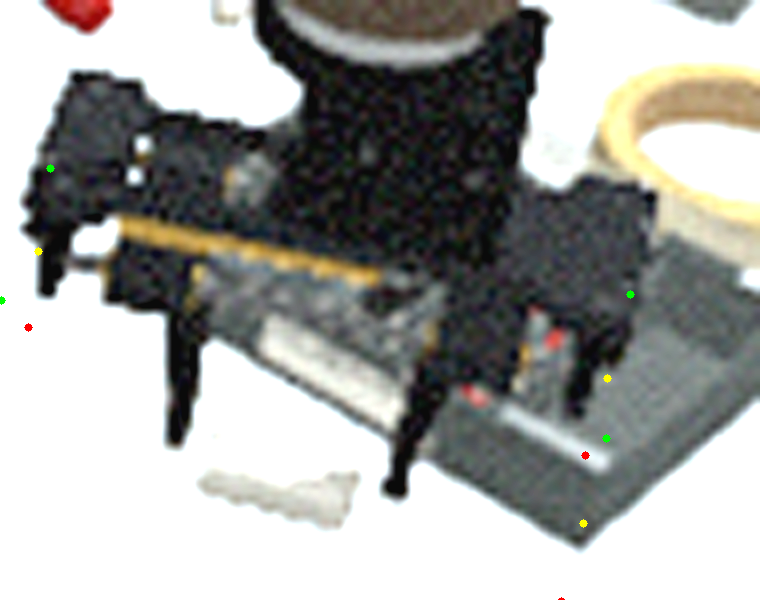

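The right end leg of the gripper body, at about y −0.41, is leaning on the case's side. I'll back up, shift 7 mm away from the case (still nearly the full pad on the eraser) and go down again.

Call:
play_rows([
  [0.05,0,-0.2,0,0,0,64],
  [0.15,0,-0.4,0,0,0,64],
  [0.28,0,-0.3,0,0,0,64],
  [0.3,0,0,0,0,0,64],
  [0.3,0,0,0,0,0,64],
])

```text
time_s: 30.4
tcp_pos: [0.5901, -0.3445, -0.0194]
ee_rot: [[-0.963, -0.271, -0.001], [-0.271, 0.963, 0.001], [0.001, 0.001, -1.0]]
wrist_force: [0.4, -0.5, 0.5]
gripper_width: 0.738
```

```bash
python3 look2.py g5.png; python3 -c "
from h import *
print(r.sense()['wrist_force'],r.sense()['moment'])"
```

```text
need [-0.3  -0.02  0.02] [ 0.01 -0.01  0.04] tcp [ 0.5901 -0.3445 -0.0194] F [ 0.41 -0.5   0.52] grip 0.738 t 30.4 j [-16.8  38.2  -3.4  -0.  -48.5 -57.5]
[ 1.02799071 -0.42952872 -0.07057935] [ 0.07526047 -0.1576499   0.02676522]
```

View pics/g5.png

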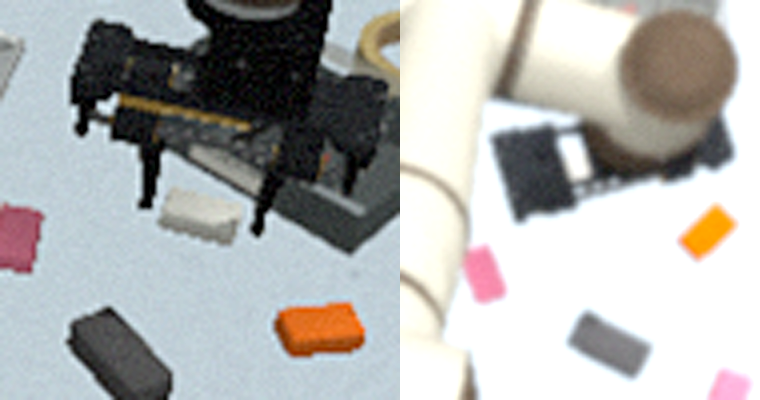

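Call:
play_rows([
  [0.04,0,0.12,0,0,0,64],
  [0.04,0,0.24,0,0,0,64],
  [0.04,0,0.32,0,0,0,64],
  [0.04,0,0.36,0,0,0,64],
])

```text
time_s: 30.9
tcp_pos: [0.5896, -0.345, -0.0276]
ee_rot: [[-0.963, -0.271, -0.0], [-0.271, 0.963, 0.0], [0.0, 0.0, -1.0]]
wrist_force: [-0.3, -0.3, -0.4]
gripper_width: 0.738
```

Call:
play_rows([
  [0,0,0.04,0,0,0,64],
  [0,0,0.08,0,0,0,64],
])

```text
time_s: 31.1
tcp_pos: [0.5899, -0.3451, -0.0292]
ee_rot: [[-0.963, -0.271, 0.0], [-0.271, 0.963, -0.0], [-0.0, -0.0, -1.0]]
wrist_force: [-0.4, 0.1, 0.1]
gripper_width: 0.736
```

```bash
python3 look2.py g6.png; python3 -c "
from h import *
print(r.sense()['wrist_force'],r.sense()['moment'])"
```

```text
need [-0.32 -0.   -0.37] [-0.    0.    0.05] tcp [ 0.5899 -0.3451 -0.0292] F [-0.42  0.11  0.15] grip 0.736 t 31.1 j [-16.8  38.9  -3.8   0.  -47.3 -57.5]
[-0.17890716 -0.20395193 -0.41278301] [ 0.07890708 -0.11345632  0.02117002]
```

View pics/g6.png

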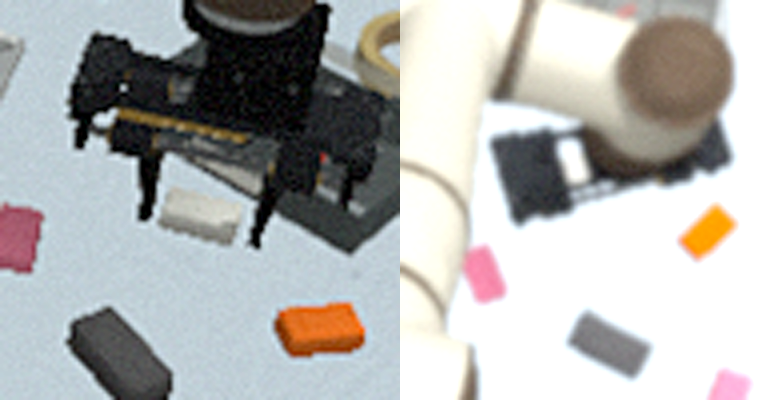

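Call:
play_rows([
  [0,0,0.06,0,0,0,58],
  [0,0,0.06,0,0,0,54],
  [0,0,0.06,0,0,0,50],
  [0,0,0.06,0,0,0,46],
  [0,0,0.06,0,0,0,44],
  [0,0,0.06,0,0,0,44],
])

```text
time_s: 31.8
tcp_pos: [0.5897, -0.3451, -0.0307]
ee_rot: [[-0.963, -0.271, -0.0], [-0.271, 0.963, 0.0], [0.0, 0.0, -1.0]]
wrist_force: [0.2, -0.1, -0.2]
gripper_width: 0.57
```

```bash
python3 look2.py g7.png
```

```text
need [-0.33 -0.01 -0.43] [ 0.   -0.    0.04] tcp [ 0.5897 -0.3451 -0.0307] F [ 0.25 -0.14 -0.19] grip 0.57 t 31.8 j [-16.8  39.   -3.9   0.  -47.1 -57.5]
```

View pics/g7.png

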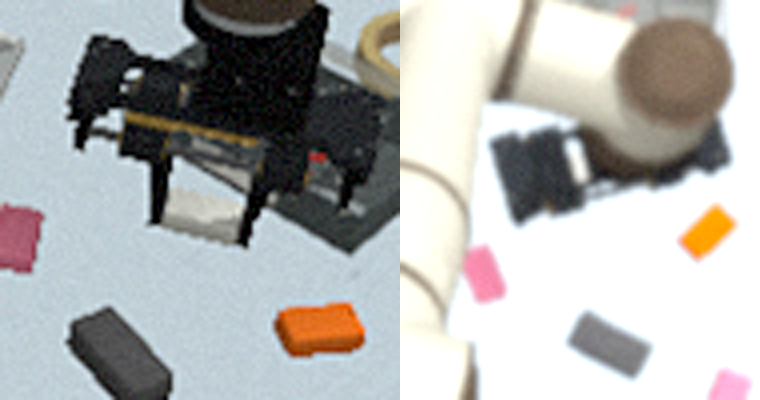

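Gripped (49.6 mm opening, matching the 50 mm length). Lift straight up and verify.

Call:
play_rows([
  [0,0,-0.1,0,0,0,44],
  [0,0,-0.3,0,0,0,44],
  [0,0,-0.7,0,0,0,44],
  [0,0,-1.2,0,0,0,44],
  [0,0,-1.8,0,0,0,44],
  [0,0,-2.5,0,0,0,44],
  [0,0,-3.2,0,0,0,44],
  [0,0,-3.8,0,0,0,44],
  [0,0,-4.2,0,0,0,44],
  [0,0,-4.2,0,0,0,44],
])

```text
time_s: 32.9
tcp_pos: [0.5909, -0.3456, 0.0768]
ee_rot: [[-0.963, -0.271, 0.004], [-0.271, 0.963, -0.002], [-0.003, -0.003, -1.0]]
wrist_force: [-0.4, -0.4, 0.4]
gripper_width: 0.575
```

```bash
python3 look2.py g8.png; python3 -c "
from h import *
need(pw(0,.030,.06),-76.9)"
```

```text
need [-0.27  0.04  3.87] [-0.03  0.04  0.05] tcp [ 0.5909 -0.3456  0.0768] F [-0.43 -0.43  0.39] grip 0.575 t 32.9 j [-16.8  32.4   1.4   0.  -58.7 -57.5]
need [-3.61 14.32  0.57] [ 1.000e-02  0.000e+00 -1.748e+01] tcp [ 0.5895 -0.3448  0.0741] F [ 0.51  0.25 -0.48] grip 0.572 t 33.0 j [-16.8  32.5   1.2  -0.  -58.7 -57.5]
```

View pics/g8.png

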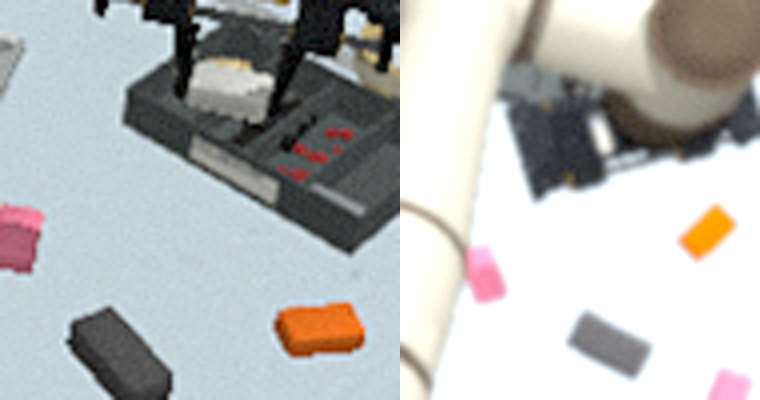

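Call:
play_rows([
  [-0.1,0.5,0,0,0,-0.6,44],
  [-0.4,1.5,0,0,0,-2,44],
  [-0.7,2.8,0,0,0,-3.6,44],
  [-1.1,4.3,0,0,0,-5.3,44],
  [-1.5,5.9,0,0,0,-7,44],
  [-1.9,7.5,0,0,0,-8.7,44],
  [-2.3,9.1,0,0,0,-10.4,44],
  [-2.7,10.7,0,0,0,-12.1,44],
  [-3.1,12.2,0,0,0,-13.8,44],
  [-3.4,13.4,0.1,0,0,-15.4,44],
  [-3.55,14.1,0.2,0,0,-16.8,44],
  [-3.6,14.3,0.3,0,0,-17.5,44],
])

```text
time_s: 34.2
tcp_pos: [0.5787, 0.0254, 0.0656]
ee_rot: [[0.235, -0.972, -0.002], [-0.972, -0.235, -0.0], [-0.0, 0.002, -1.0]]
wrist_force: [0.2, -0.1, -0.7]
gripper_width: 0.572
```

Call:
play_rows([
  [0,0,0,0,0,0,44],
  [0,0,0.2,0,0,0,44],
  [0,0,0.4,0,0,0,44],
  [0,0,0.4,0,0,0,44],
])

```text
time_s: 34.6
tcp_pos: [0.5786, 0.0226, 0.0555]
ee_rot: [[0.227, -0.974, -0.002], [-0.974, -0.227, -0.001], [-0.0, 0.003, -1.0]]
wrist_force: [-0.2, -0.3, 0.1]
gripper_width: 0.572
```

```bash
sed -i 's/need(pw(0,-.085,.022),-76.9)/need(pw(0,.040,.0),-76.9)/' look.py; python3 look.py k1.png
```

```text
plate xyz mm [-1.1 28.6 55.5] Fplate [-0.26 -0.26  0.08]
need [-0.45 -0.05  2.22] [0.03 0.   0.  ] tcp [0.5786 0.0226 0.0555] F [-0.2  -0.31  0.08] grip 0.572 t 34.6 j [ 18.2  24.8 -15.7  -0.  -49.6  -5.1]
tcp px [281.37070008 186.33378864] [260.26267056 193.08046286]
```

View pics/k1.png

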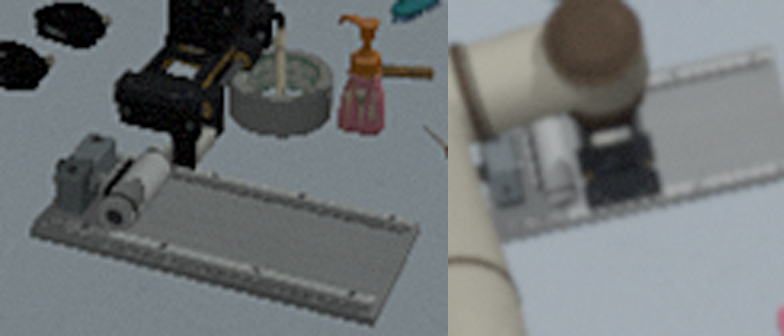

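Call:
play_rows([
  [0,0,0.2,0,0,0,44],
  [0,-0.05,0.6,0,0,0,44],
  [-0.1,-0.05,1.1,0,0,0,44],
  [-0.2,-0.05,1.6,0,0,0,44],
  [-0.3,-0.05,2.1,0,0,0,44],
  [-0.3,-0.05,2.5,0,0,0,44],
  [-0.3,-0.05,2.7,0,0,0,44],
  [-0.3,-0.05,2.75,0,0,0,44],
  [-0.3,-0.05,2.75,0,0,0,44],
])

```text
time_s: 35.6
tcp_pos: [0.5793, 0.031, -0.012]
ee_rot: [[0.229, -0.973, 0.0], [-0.973, -0.229, -0.0], [0.0, -0.0, -1.0]]
wrist_force: [0.3, 0.4, -0.4]
gripper_width: 0.571
```

```bash
python3 look.py k2.png; python3 - <<'E'
from h import *
t=cap('top');s=cap('scene')
a=cv2.resize(t['pixels'][165:230,215:280,::-1],None,fx=6,fy=6,interpolation=cv2.INTER_CUBIC)
b=cv2.resize(s['pixels'][165:230,235:300,::-1],None,fx=6,fy=6,interpolation=cv2.INTER_CUBIC)
cv2.imwrite('pics/k2b.png',cv2.convertScaleAbs(np.hstack([a,b]),alpha=1.6))
E
```

```text
plate xyz mm [  1.5  36.7 -12. ] Fplate [ 0.35  0.38 -0.39]
need [-0.13  0.06 -0.48] [-0.   -0.    0.02] tcp [ 0.5793  0.031  -0.012 ] F [ 0.26  0.45 -0.39] grip 0.571 t 35.6 j [ 19.1  29.9 -19.2   0.  -40.9  -5.8]
tcp px [279.26789009 203.50969743] [258.59295914 197.05351012]
```

View pics/k2b.png

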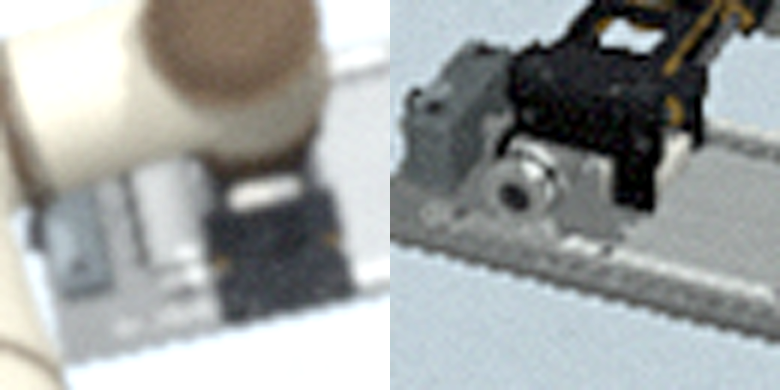

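Call:
play_rows([
  [-0.04,0,0.04,0,0,0,44],
  [-0.1,0.03,0.08,0,0,0,44],
  [-0.17,0.05,0.1,0,0,0,44],
  [-0.23,0.05,0.12,0,0,0,44],
  [-0.27,0.05,0.13,0,0,0,44],
  [-0.27,0.05,0.13,0,0,0,44],
])

```text
time_s: 36.4
tcp_pos: [0.5763, 0.0375, -0.0152]
ee_rot: [[0.229, -0.973, -0.0], [-0.973, -0.229, -0.0], [0.0, 0.0, -1.0]]
wrist_force: [0.5, -0.4, -0.9]
gripper_width: 0.568
```

```bash
cat > look3.py <<'E'
from h import *
import sys
inplate()
t=cap('top');s=cap('scene')
a=cv2.resize(t['pixels'][165:230,215:280,::-1],None,fx=6,fy=6,interpolation=cv2.INTER_CUBIC)
b=cv2.resize(s['pixels'][165:230,235:300,::-1],None,fx=6,fy=6,interpolation=cv2.INTER_CUBIC)
cv2.imwrite('pics/'+sys.argv[1],cv2.convertScaleAbs(np.hstack([a,b]),alpha=1.6))
E
python3 look3.py k3.png
```

```text
plate xyz mm [  0.   43.7 -15.2] Fplate [ 0.42 -0.49 -0.93]
```

View pics/k3.png

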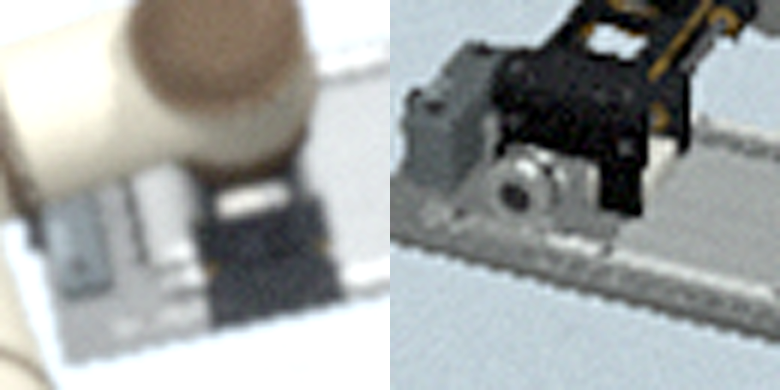

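Call:
play_rows([
  [-0.03,0,0,0,0,0,44],
  [-0.06,0,0,0,0,0,44],
  [-0.09,0,0,0,0,0,44],
])

```text
time_s: 36.8
tcp_pos: [0.5758, 0.0395, -0.0152]
ee_rot: [[0.229, -0.974, 0.0], [-0.974, -0.229, 0.0], [0.0, -0.0, -1.0]]
wrist_force: [1.1, -0.9, -0.1]
gripper_width: 0.567
```

Call:
play_rows([
  [-0.02,0,0,0,0,0,44],
  [-0.04,0,0,0,0,0,44],
])

```text
time_s: 37.0
tcp_pos: [0.5756, 0.0405, -0.0152]
ee_rot: [[0.229, -0.973, 0.0], [-0.973, -0.229, 0.0], [0.0, -0.0, -1.0]]
wrist_force: [-0.4, -0.6, -0.7]
gripper_width: 0.577
```

```bash
python3 look3.py k4.png
```

```text
plate xyz mm [ -0.   46.9 -15.2] Fplate [-0.57 -0.51 -0.65]
```

View pics/k4.png

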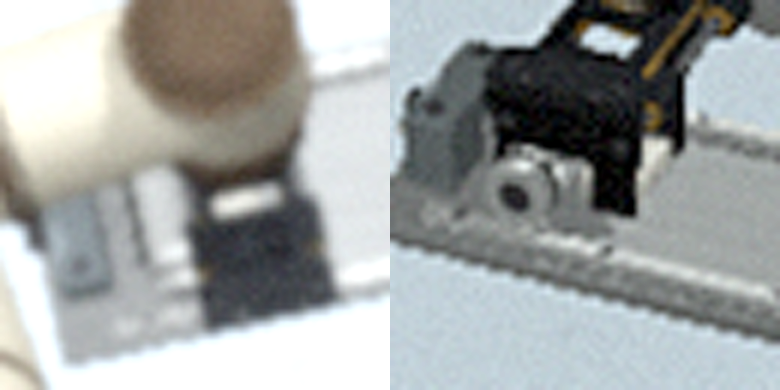

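Call:
play_rows([
  [-0.02,0,0,0,0,0,44],
  [-0.04,0,0,0,0,0,44],
])

```text
time_s: 37.3
tcp_pos: [0.5753, 0.0415, -0.0152]
ee_rot: [[0.229, -0.974, -0.0], [-0.974, -0.229, -0.0], [0.0, 0.0, -1.0]]
wrist_force: [-0.3, 0.1, -0.5]
gripper_width: 0.569
```

Call:
play_rows([
  [-0.02,0,0,0,0,0,44],
  [-0.03,0,0,0,0,0,44],
])

```text
time_s: 37.5
tcp_pos: [0.5751, 0.0422, -0.0152]
ee_rot: [[0.229, -0.974, -0.0], [-0.974, -0.229, -0.0], [0.0, 0.0, -1.0]]
wrist_force: [0.1, 0.8, -1.2]
gripper_width: 0.568
```

Call:
play_rows([
  [-0.02,0,0,0,0,0,44],
  [-0.04,0,0,0,0,0,44],
])

```text
time_s: 37.7
tcp_pos: [0.5749, 0.0432, -0.0152]
ee_rot: [[0.229, -0.974, 0.0], [-0.974, -0.229, 0.0], [-0.0, -0.0, -1.0]]
wrist_force: [0.8, 0.9, -1.2]
gripper_width: 0.571
```

```bash
python3 look3.py k5.png
```

```text
plate xyz mm [ -0.   49.6 -15.2] Fplate [ 1.    0.73 -1.17]
```

View pics/k5.png

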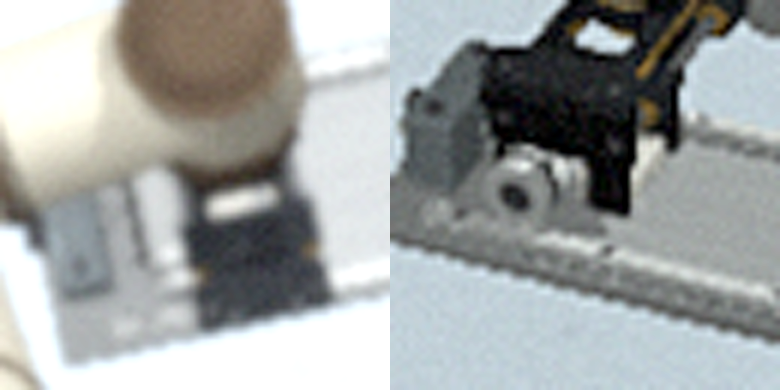

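Call:
play_rows([
  [-0.02,0,0,0,0,0,44],
  [-0.04,0,0,0,0,0,44],
])

```text
time_s: 38.0
tcp_pos: [0.5748, 0.0439, -0.0151]
ee_rot: [[0.229, -0.973, -0.0], [-0.973, -0.229, -0.0], [0.0, 0.0, -1.0]]
wrist_force: [0.7, -1.8, 0.1]
gripper_width: 0.576
```

Call:
play_rows([
  [-0.02,0,0,0,0,0,44],
  [-0.03,0,0,0,0,0,44],
])

```text
time_s: 38.2
tcp_pos: [0.5745, 0.0443, -0.0152]
ee_rot: [[0.229, -0.973, -0.0], [-0.973, -0.229, -0.001], [0.001, 0.0, -1.0]]
wrist_force: [-0.3, -3.4, 0.6]
gripper_width: 0.572
```

The eraser touches the roller at 3 N. Ease back slowly about 2.5 mm commanded (gap ~1 mm), then set it down.

Call:
play_rows([
  [0.01,0,0,0,0,0,44],
  [0.02,0,0,0,0,0,44],
  [0.03,0,0,0,0,0,44],
  [0.04,0,0,0,0,0,44],
  [0.05,0,0,0,0,0,44],
  [0.06,0,0,0,0,0,44],
  [0.07,0,0,0,0,0,44],
  [0.08,0,0,0,0,0,44],
  [0.09,0,0,0,0,0,44],
  [0.1,0,0,0,0,0,44],
  [0.11,0,0,0,0,0,44],
])

```text
time_s: 39.3
tcp_pos: [0.5752, 0.0422, -0.0152]
ee_rot: [[0.229, -0.974, 0.0], [-0.974, -0.229, 0.0], [-0.0, -0.0, -1.0]]
wrist_force: [0.0, -1.0, 0.2]
gripper_width: 0.567
```

Call:
play_rows([
  [0,0,0.02,0,0,0,44],
  [0,0,0.04,0,0,0,44],
])

```text
time_s: 39.5
tcp_pos: [0.5752, 0.0422, -0.0162]
ee_rot: [[0.229, -0.974, 0.0], [-0.974, -0.229, 0.0], [-0.0, -0.0, -1.0]]
wrist_force: [-0.6, -0.0, -0.5]
gripper_width: 0.571
```

```bash
python3 look3.py k6.png
```

```text
plate xyz mm [ -0.   48.6 -16.2] Fplate [-0.55  0.11 -0.49]
```

Call:
play_rows([
  [0,0,0.02,0,0,0,44],
  [0,0,0.03,0,0,0,44],
])

```text
time_s: 39.8
tcp_pos: [0.5752, 0.0422, -0.0168]
ee_rot: [[0.229, -0.973, 0.0], [-0.973, -0.229, -0.0], [0.0, -0.0, -1.0]]
wrist_force: [-0.9, 0.0, 2.4]
gripper_width: 0.572
```

Call:
play_rows([
  [0,0,0.02,0,0,0,44],
  [0,0,0.03,0,0,0,44],
])

```text
time_s: 40.0
tcp_pos: [0.5752, 0.0422, -0.0168]
ee_rot: [[0.229, -0.973, 0.0], [-0.973, -0.229, -0.0], [0.0, -0.0, -1.0]]
wrist_force: [-2.3, 0.6, 7.7]
gripper_width: 0.569
```

Seated on the plate (7.7 N at the predicted height). Relax the press slightly and open gently.

Call:
play_rows([
  [0,0,-0.03,0,0,0,44],
  [0,0,-0.03,0,0,0,50],
  [0,0,-0.03,0,0,0,52],
  [0,0,-0.03,0,0,0,54],
  [0,0,-0.03,0,0,0,57],
  [0,0,-0.03,0,0,0,60],
  [0,0,-0.03,0,0,0,62],
  [0,0,-0.03,0,0,0,62],
])

```text
time_s: 40.8
tcp_pos: [0.5751, 0.0422, -0.017]
ee_rot: [[0.229, -0.974, -0.0], [-0.974, -0.229, -0.0], [-0.0, 0.0, -1.0]]
wrist_force: [-0.0, -0.2, 0.7]
gripper_width: 0.704
```

```bash
python3 look3.py k7.png
```

```text
plate xyz mm [ -0.1  48.5 -17. ] Fplate [-0.06 -0.21  0.7 ]
```

View pics/k7.png

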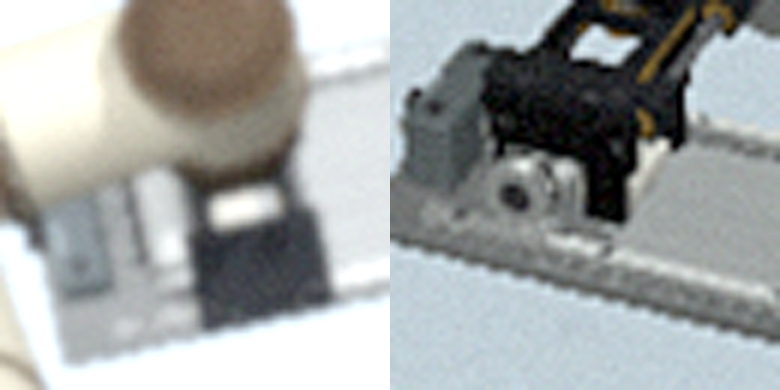

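Released. Lift straight up, slowly at first.

Call:
play_rows([
  [0,0,-0.1,0,0,0,62],
  [0,0,-0.25,0,0,0,62],
  [0,0,-0.5,0,0,0,62],
  [0,0,-0.8,0,0,0,62],
  [0,0,-1.2,0,0,0,62],
  [0,0,-1.8,0,0,0,62],
  [0,0,-2.6,0,0,0,62],
  [0.3,0,-3.5,0,0,0,62],
  [1.2,0,-4.4,0,0,0,62],
  [2.4,0,-5.2,0,0,0,62],
  [3.6,0,-6,0,0,0,62],
  [4.4,0,-6.4,0,0,0,62],
])

```text
time_s: 42.1
tcp_pos: [0.6016, -0.0665, 0.1464]
ee_rot: [[0.228, -0.974, 0.005], [-0.974, -0.228, -0.0], [0.001, -0.004, -1.0]]
wrist_force: [0.4, 0.1, -0.1]
gripper_width: 0.711
```

Call:
play_rows([
  [0.6,0,-0.4,0,0,0,62],
  [1.6,0,-0.8,0,0,0,62],
  [2.6,0,-1,0,0,0,62],
  [3.2,0,-1,0,0,0,62],
  [3.4,0,-1,0,0,0,62],
  [3.4,0,-1,0,0,0,62],
])

```text
time_s: 42.7
tcp_pos: [0.6193, -0.1477, 0.1673]
ee_rot: [[0.228, -0.974, -0.002], [-0.974, -0.228, 0.0], [-0.001, 0.001, -1.0]]
wrist_force: [0.2, 0.7, -0.0]
gripper_width: 0.712
```

```bash
python3 - <<'E'
from h import *
s=cap('scene','s20.png');t=cap('top','t20.png')
a=cv2.resize(s['pixels'][165:235,225:300,::-1],None,fx=10,fy=8.5,interpolation=cv2.INTER_CUBIC)
cv2.imwrite('pics/z1.png',cv2.convertScaleAbs(a,alpha=1.5))
b=cv2.resize(t['pixels'][160:235,210:310,::-1],None,fx=8,fy=8,interpolation=cv2.INTER_CUBIC)
cv2.imwrite('pics/z2.png',cv2.convertScaleAbs(b,alpha=1.3));print(r.sense()['time_s'],r.sense()['wrist_force'])
E
```

```text
42.8 [ 0.0539214 -0.4488265 -0.0780878]
```

View pics/z1.png

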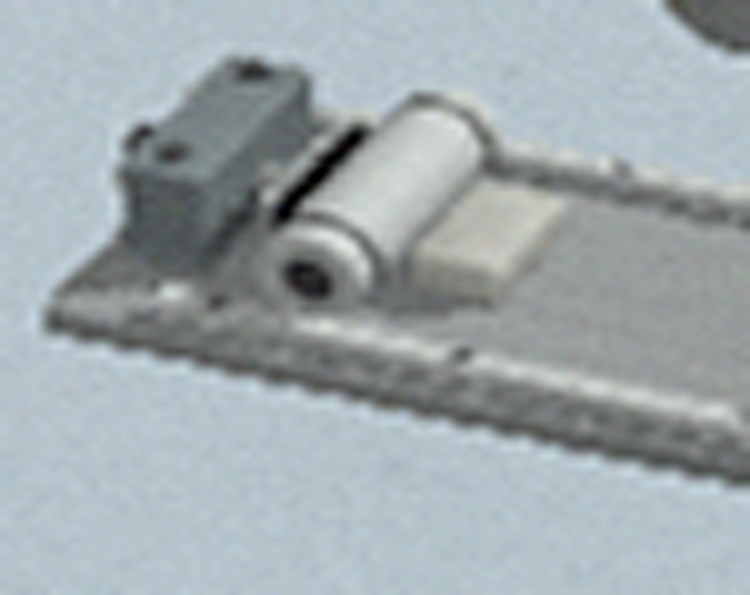

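View pics/z2.png

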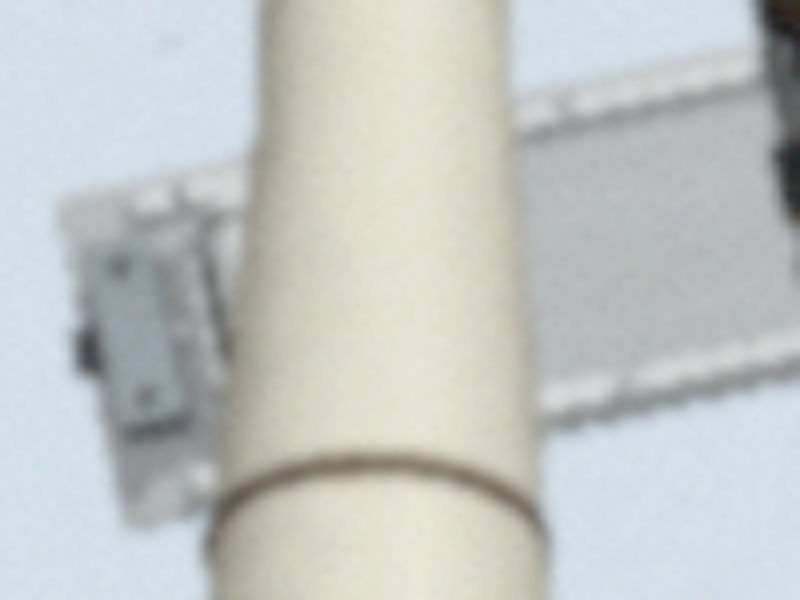

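View pics/s20.png

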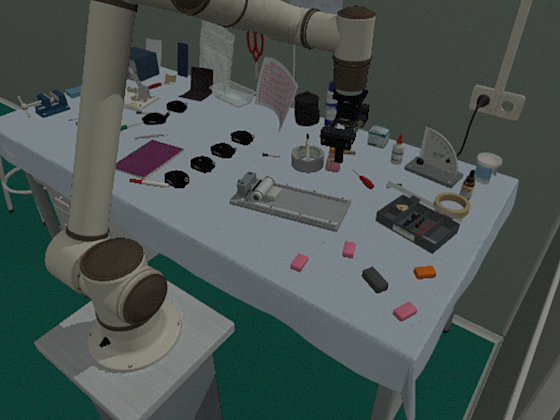

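```bash
python3 - <<'E'
from h import *
s=cap('scene')
def inp(X):
    d=np.array(X[:2])-PL[:2];c,n=np.cos(PL[2]),np.sin(PL[2]);return (1e3*np.array([c*d[0]+n*d[1],-n*d[0]+c*d[1]])).round(1)
f=lambda x,y:((x+.5)/10+225-.5,(y+.5)/8.5+165-.5)
print('roller near end',inp(ray(s,f(308,279),.032)))
for p in((413,262),(490,278),(568,200)): print('eraser top corner',inp(ray(s,f(*p),.032)))
a=cv2.imread('pics/scene0.png').astype(int);b=s['pixels'][:,:,::-1].astype(int);d=np.abs(a-b).max(2)>40
for n,(x,y) in dict(sand=(374,279),club=(177,179),tray=(417,222),pink1=(299,262),pink2=(349,249),pink3=(404,311),orange=(425,271)).items(): print(n,d[y-15:y+16,x-20:x+21].sum())
E
```

```text
roller near end [-51.1  91.2]
eraser top corner [-29.6  66.7]
eraser top corner [-29.3  41.6]
eraser top corner [23.4 38.9]
sand 0
club 0
tray 0
pink1 0
pink2 0
pink3 0
orange 0
```

Last checks: roller centre at y ≈ 91 mm (touching the foot), eraser front face at ≈ 69–70 mm, flat and parallel to the roller. The abrasive block, club head, case and look-alikes are unchanged. Handing in.

```bash
python3 -c "
from station import r
print(r.finish_job())"
```

```text
the job is handed in; nothing more can be done
None
```

The job is done and handed in at about 43 s. With shut fingers I pushed the roller along the plate at roughly 10–25 mm/s to the sprung foot. I pressed it there at about 10–11 N for over a second, with 10.8 N the highest reading, and eased off at 2–3 mm/s. I then laid the white eraser flat behind it, long side along the roller.

**Final picture:** the roller is still against the foot, and the eraser is flat and parallel to it. I set it down about 1 mm behind the point where it touched the roller; the picture suggests 2–3 mm. The abrasive block, club head and look-alikes show no change. The robot is clear and touching nothing.

**What disagreed or went wrong:**
- **Height reading:** the fingertips are about 36 mm higher than the reported tool position says. My first push therefore passed above the roller without moving it, so I found the true height by feeling for the plate.
- **Case contact:** while going down to the eraser, the gripper body leaned on the black case at about 5 N. I backed off and gripped the eraser 7–8 mm off-centre; the picture shows the case did not move.
- **Extra roller touch:** to place the eraser closely I touched the roller with it at about 3 N, then eased back before setting it down.

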